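# Charge the grinding jar through the funnel

## Task

Charge the grinding jar: set the funnel upright on the jar with its collar flat on the rim and let go of it, then tip the five white ceramic grinding pieces out of the scoop, through the funnel, until all five lie down inside the jar (free any that hang up in the funnel). Finish with the funnel still sitting on the jar and the empty scoop standing flat on the bench, touching neither jar nor funnel, and do not shift the small blue-capped bottle behind the work, the tape roll or the foil pouch.

Things in the scene. Friction and masses are not known exactly. Their poses are not given: they have to be found in the camera images.
- jar: Grinding jar, fixed: grey base plate 92 x 92 x 12 mm with four screw heads, a dark steel ring, and a clear upright tube, 54 mm outside and 46 mm inside diameter. Rim 98 mm, inner floor 24 mm above the bench. Origin: centre of the underside, z up. It keeps its yaw.
- jar_mouth (a point): Centre of the jar's open mouth, in the plane of the rim, 98 mm above the bench.
- funnel_rest: Grey open ring stand fixed to the bench, 50 mm tall, foot 80 mm across, tube 56 mm outside and 48 mm inside diameter; the funnel starts with its spout in it and its collar on its rim. Origin: centre of the underside.
- funnel: Loose aluminium funnel, 0.12 kg. Origin: centre of the spout's lower end; z: axis, up. Spout 18 mm long, 40 mm outside at the lower end, 42 under the collar, bore 34. Flat collar 66 mm across, underside 18 mm above the origin, sits on the rim of jar or rest. Bowl sides 45 degrees steep, mouth 132 mm across, rim 66 mm above the origin. Blue grip tab on the rim at its +x side.
- funnel_neck (a point): On the funnel's axis, in the plane of the collar's underside; it coincides with point jar_mouth when the funnel sits on the jar. It can rest up to 2 mm off centre. If the spout's end catches on the rim instead, the funnel stops 18 mm too high.
- funnel_tab (a point): Grip centre of the upright blue tab on the funnel's rim, at (71, 0, 97) mm in the funnel's frame. The tab is 10 mm thick along the funnel's x (radial), 36 mm wide along y, and reaches from 64 to 112 mm above the funnel's origin.
- scoop: Loose aluminium pouring scoop, 0.20 kg, flat on the bench: trough x -78 to +66 mm, 84 mm wide at the back, 68 at the open front (+x), walls 42 mm high, floor 3 mm. The last 50 mm of floor rise 5 mm to the lip, so pieces slide out when the front is tipped down some 20 to 40 degrees, depending on friction. Origin: underside, z up. A blue bridge grip crosses above it.
- scoop_grip (a point): Centre of the scoop's blue bridge grip, at (-12, 0, 86) mm in the scoop's frame: a bar 14 mm thick (x), 88 mm long (y), 28 mm tall (72 to 100 mm above the scoop's origin).
- scoop_lip (a point): Middle of the scoop's pouring lip (upper edge of the floor's front end), at (66, 0, 8) mm in the scoop's frame.
- piece1: White ceramic grinding cylinder, 16 mm diameter, 20 mm long, 15 g, origin at its centre, z its axis; starts upright in the scoop.
- piece2: White ceramic grinding cylinder, 16 mm diameter, 20 mm long, 15 g, origin at its centre, z its axis; starts upright in the scoop.
- piece3: White ceramic grinding cylinder, 16 mm diameter, 20 mm long, 15 g, origin at its centre, z its axis; starts upright in the scoop.
- piece4: White ceramic grinding cylinder, 16 mm diameter, 20 mm long, 15 g, origin at its centre, z its axis; starts upright in the scoop.
- piece5: White ceramic grinding cylinder, 16 mm diameter, 20 mm long, 15 g, origin at its centre, z its axis; starts upright in the scoop.
- bottle_small: Small white bottle with a blue cap, 25 mm across, 64 mm tall, standing alone at the right behind the work, bystander (the larger one by the round centrifuge is not meant). Origin: centre of the underside.
- tape_1: Roll of tan tape lying flat behind the work, 98 mm across, 25 mm tall, bystander. Origin: centre of the underside. Above it hangs the wall shelf: front edge at world x = 0.58 m, underside 0.58 m above the bench; a tall steel cabinet stands right of the bench, beyond y = -0.45 m. Keep the wrist and forearm clear of both.
- pouch_3: Flat foil pouch, 98 x 62 x 8 mm, bystander. Origin: centre of the underside.

How it is judged:
By the outcome, as a careful person would: the job done as asked, in the order asked, and still so for the second after the job is handed in, with the robot touching nothing.
It also fails if it takes over 64 s, if anything falls off the work surface, if the arm or the gripper's body presses on something with over 40 N, if the wrist force passes 120 N, or if a joint passes its speed limit or range.

## Robot

A 7-joint arm with a two-finger parallel gripper is mounted at the origin on a cart in front of the work surface, level with it; the furniture and walls round the work are solid. World frame = base frame: x ahead of the robot, y to its left, z up, the work surface at z = 0. Lengths are in m, angles in rad, forces in N, time in s.
With the tool pointing down it reaches from about 0.4 to 0.85 m from the base axis. Payload 4.4 kg.
Tool frame: the origin (TCP) lies midway between the tips of the shut fingers; the grasp point (between the pads) lies r.hold_point_z behind it (r.hold_point_z is the distance from the TCP to the grasp point, in m); y points along the fingers, z is the direction in which the jaws open and shut, and the axes are right-handed (so a half turn about y gives the same grasp; the last joint's range is limited). The gripper opens to 94 mm and grips with 3 to 60 N. Pads are 16 mm wide; open, the fingers measure 119 mm over their backs; the gripper's body (75 mm by 177 mm) begins 78 mm behind the grasp point.
Start: joints at [1.277, 0.628, 0.038, 1.517, -0.027, 0.996, -0.02], TCP at [0.147, -0.633, 0.167] pointing down, gripper open.
Joint ranges: [-3.06, 3.06], [-0.37, 2.12], [-1.25, 1.32], [0.18, 2.47], [-1.1, 4.24], [0.23, 1.98], [-2.94, 2.94]. Speed limits (rad/s): [2.57, 2.57, 3.14, 3.14, 3.14, 3.14, 3.14].

## Interface

Orientations are given as a unit quaternion [w, x, y, z].
In Python, from cell import r gives the robot as it stands.
- The arm moves only by the tool step_arm, never from a script. Its argument "motion" is text: rows parted by semicolons, each of 7 numbers parted by spaces: the turn, a rotation vector about the world's x, y, z in rad, then the shift along the world's x, y, z in m, then the opening, from 0 (shut) to 1 (fully open). A call has 1 to 8 rows; each row is the pose to reach, as a shift and turn from the pose commanded when the call began; what a row does not reach only later rows make up. A row lasts 1/10 s, in which the tool goes at most 50 mm and 8.59 degrees, less where a joint would pass 70% of its speed; a pose out of reach is approached as far as the arm can. A call with a gripper value outside its range is refused whole. The fingers move at their own pace and stop on an object; "force" is the grip in N (left out, the last holds). Time passes only in rows, so rows that repeat a pose let the fingers close. It gives the time, the measured TCP pose, the force and the opening at its end, in the units of the state.
- r.get_obs(): the state, without advancing time (a new reading comes with each control period).
- r.grab_frame(name): name is "side" or "top" or "wrist"; returns a dict with "color" (420x560x3 uint8, red, green, blue), "range_z" (420x560 float32, m along the optical axis (not along the pixel's ray), 0 where there is no reading), "intrinsics" (3x3 intrinsics, pixels), "dist_coeffs" ([k1, k2, p1, p2, k3] as OpenCV has them; the pictures are not rectified), "R" (3x3) and "t" (3): a world point X has camera coordinates R X + t. Camera axes: x right, y down, z forward; pixel columns grow to the right and rows downward; lengths in m; the calibration is good to about 2 mm. A picture is of the moment at which its call begins.
- r.sign_off(): hands the job in, once; it reports no verdict.
Trained networks look in a picture, given as the dict that the camera call returned (one of the last four; its "shot" number tells which), for a name from the list of things; names that differ only in an ending like _2 or _b are one class to them, and where a whole thing is asked for, a point or a joint stands for the part that bears it (a point fixed in the world has none). Each returns a list of dicts, best first, with "conf" (0 to 1); they miss things now and then, are a little off and sometimes report something else, mostly with a low value. They report only what shows in the picture. A call takes as long as a camera call.
- r.cut_out(picture, label): "mask" (420x560 bool, what is visible of it) and "rect" ([left, top, width, height] in pixels, round what is visible of it).
The state is a dict: "t": time; "joint_positions": joint angles; "qvel": joint speeds; "joint_torque": joint torques, N m; "tool_pos": TCP position; "tcp_rot": TCP orientation; "contact_force": force on the tool from outside, world axes, zero at the start; "moment": the same for the moment, N m; "finger_gap": finger opening in m.
Only numpy, scipy, OpenCV 4.12 (cv2) and the standard library are available. Lean on these libraries where they do the work, as an engineer would, in place of code of your own. Each camera call takes 0.05 s, during which the arm holds its last target.

## Working session

There is one attempt and no reset: what is moved stays moved. The work goes in short steps, Python scripts to look and compute and a tool call to move; the robot and the scene stay as the last step left them, time stands still between calls to the robot, and variables do not carry over. Pictures are saved under pics/ and viewed, and the job is handed in when it is done.

Besides the shell and the picture viewer there is one more tool, called after ">>>" as a command line: name --argument value ..., lists and objects as JSON in quotes. step_arm: Moves the arm, as the interface text tells. Its arguments: {"type":"object","properties":{"motion":{"type":"string"},"force":{"type":"number"}},"required":["motion"]}

```bash
ls; mkdir -p pics; cat > h.py <<'E'
import numpy as np, cv2
from cell import r
def save(f,n): cv2.imwrite('pics/'+n+'.png',f['color'][:,:,::-1])
def cloud(f,mask=None):
    z=f['range_z']; m=z>0
    if mask is not None: m=m&mask
    v,u=np.nonzero(m)
    p=cv2.undistortPoints(np.stack([u,v],1).astype(float).reshape(-1,1,2),np.array(f['intrinsics']),np.array(f['dist_coeffs'])).reshape(-1,2)
    zz=z[v,u]
    c=np.c_[p*zz[:,None],zz]
    return (c-np.array(f['t']))@np.array(f['R']),u,v
def st():
    o=r.get_obs(); print({k:np.round(o[k],4).tolist() for k in ['t','joint_positions','tool_pos','tcp_rot','contact_force','moment','finger_gap']}); return o
E
python3 - <<'E'
from h import *
st(); print(r.hold_point_z)
for n in ['side','top','wrist']:
    f=r.grab_frame(n); save(f,n+'0'); print(n,np.round(f['R'],3).tolist(),np.round(f['t'],3).tolist(),np.round(f['intrinsics'],1).tolist(), f['dist_coeffs'])
    for l in ['jar','funnel_rest','funnel','scoop','piece1','bottle_small','tape_1','pouch_3']:
        for d in r.cut_out(f,l)[:6]:
            if d['conf']<.3: continue
            P,u,v=cloud(f,d['mask']); 
            print(l,round(d['conf'],2),d['rect'],np.round(np.median(P,0),3) if len(P) else None, np.round(P.min(0),3) if len(P) else '',np.round(P.max(0),3) if len(P) else '')
E
```

```text
pics
{'t': 0.0, 'joint_positions': [1.2772, 0.6293, 0.0385, 1.5184, -0.027, 0.9963, -0.02], 'tool_pos': [0.1466, -0.6325, 0.1658], 'tcp_rot': [0.0803, -0.0805, 0.7032, -0.7019], 'contact_force': [-0.1385, -1.1269, 0.4485], 'moment': [-0.0211, 0.0113, -0.0291], 'finger_gap': 0.0944}
0.0188
side [[-0.96, -0.278, -0.024], [-0.091, 0.391, -0.916], [0.264, -0.877, -0.401]] [0.501, 0.088, 1.366] [[506.8, 0.0, 282.9], [0.0, 506.8, 208.1], [0.0, 0.0, 1.0]] [0.06156989 0.         0.         0.         0.        ]
jar 0.93 [295.2, 196.7, 40.1, 42.7] [0.421 0.061 0.033] [ 0.38  -0.21  -0.003] [0.499 0.089 0.099]
funnel_rest 0.57 [316.0, 186.1, 21.3, 18.0] [ 0.428 -0.189  0.02 ] [ 0.402 -0.274 -0.003] [ 0.468 -0.17   0.05 ]
funnel 0.7 [305.3, 146.2, 40.6, 41.0] [ 0.447 -0.247  0.088] [ 0.375 -0.422 -0.016] [ 0.503 -0.141  0.146]
funnel 0.62 [314.2, 186.1, 24.9, 14.4] [ 0.431 -0.189  0.021] [ 0.401 -0.248 -0.002] [0.481 0.025 0.098]
funnel 0.56 [274.0, 184.2, 6.8, 23.7] [ 0.579 -0.116  0.026] [ 0.568 -0.264 -0.003] [ 0.634 -0.106  0.064]
scoop 0.74 [245.4, 229.0, 60.9, 56.8] [0.444 0.304 0.026] [
[... 1462 characters left out ...]
6 0.276 0.007] [ 0.373  0.214 -0.009] [0.533 0.326 0.107]
piece1 0.65 [286.3, 219.3, 26.9, 29.0] [0.421 0.04  0.018] [ 0.377 -0.007 -0.007] [0.473 0.081 0.107]
bottle_small 0.41 [345.3, 183.7, 6.7, 8.9] [ 0.575 -0.121  0.049] [ 0.568 -0.134  0.01 ] [ 0.59  -0.113  0.065]
tape_1 0.51 [252.9, 170.0, 32.0, 30.2] [0.592 0.14  0.023] [ 0.542  0.096 -0.005] [0.639 0.191 0.033]
pouch_3 0.94 [153.3, 227.9, 31.1, 32.5] [0.382 0.476 0.003] [ 0.328  0.427 -0.009] [0.437 0.526 0.017]
wrist [[0.226, -0.974, -0.001], [-0.936, -0.218, 0.275], [-0.268, -0.062, -0.961]] [-0.648, -0.028, 0.392] [[304.7, 0.0, 278.4], [0.0, 304.7, 209.7], [0.0, 0.0, 1.0]] [0.00535657 0.         0.         0.         0.        ]
```

```bash
python3 - <<'E'
import cv2
a=cv2.imread('pics/top0.png')[150:290,130:430]; cv2.imwrite('pics/topz.png',cv2.resize(a,None,fx=2.6,fy=2.6,interpolation=cv2.INTER_CUBIC))
a=cv2.imread('pics/side0.png')[120:350,200:400]; cv2.imwrite('pics/sidez.png',cv2.resize(a,None,fx=2.6,fy=2.6,interpolation=cv2.INTER_CUBIC))
E
```

```text
(no output)
```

View pics/topz.png

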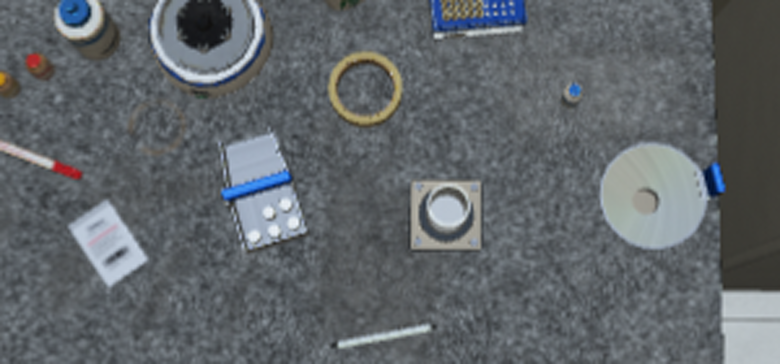

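View pics/sidez.png

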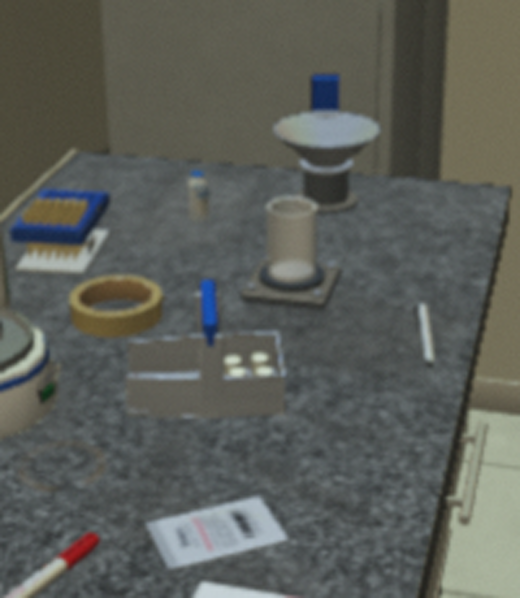

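View pics/side0.png

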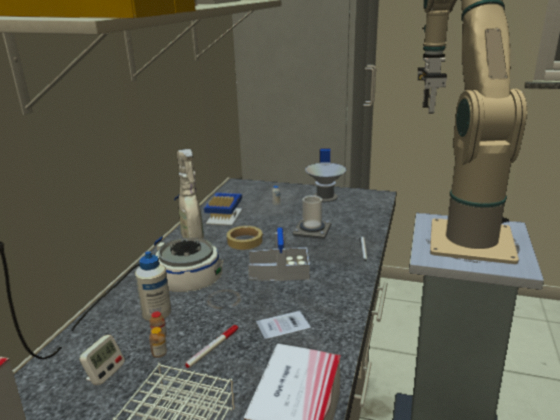

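```bash
cat >> h.py <<'E'
from scipy.spatial.transform import Rotation as Ro
def rot(q): return Ro.from_quat([q[1],q[2],q[3],q[0]])
E
python3 - <<'E'
from h import *
o=st(); print(np.round(rot(o['tcp_rot']).as_matrix(),3))
f=r.grab_frame('wrist'); save(f,'w1'); print('cam pos',-np.array(f['R']).T@f['t'])
f=r.grab_frame('top')
P,u,v=cloud(f); C=f['color'].reshape(-1,3)[v*560+u].astype(int)
blue=(C[:,2]>C[:,0]+60)
for n,(x0,x1,y0,y1) in {'tab':(.3,.55,-.4,-.25),'grip':(.35,.55,.18,.38)}.items():
    m=blue&(P[:,0]>x0)&(P[:,0]<x1)&(P[:,1]>y0)&(P[:,1]<y1)
    Q=P[m]; print(n,m.sum(),np.round(Q.mean(0),4),Q.min(0),Q.max(0), np.linalg.eigh(np.cov(Q[:,:2].T)))
# funnel circle at rim by mask z>0.08
d=r.cut_out(f,'funnel')[0]; 
cs,_=cv2.findContours(d['mask'].astype('u1'),0,1); print(d['rect'])
E
```

```text
{'t': 1.35, 'joint_positions': [1.2772, 0.6284, 0.0385, 1.5174, -0.027, 0.9963, -0.02], 'tool_pos': [0.1468, -0.6332, 0.1667], 'tcp_rot': [0.0804, -0.0803, 0.7025, -0.7025], 'contact_force': [0.0304, -0.047, -0.461], 'moment': [0.0189, 0.0368, -0.0015], 'finger_gap': 0.0939}
[[-0.974  0.     0.226]
 [-0.226  0.    -0.974]
 [-0.    -1.    -0.   ]]
cam pos [ 0.22607634 -0.61353248  0.3843598 ]
tab 44 [ 0.4569 -0.2836  0.1398] [ 0.43994586 -0.31819913  0.00271385] [ 0.50094064 -0.27628006  0.15314364] EighResult(eigenvalues=array([4.06598833e-05, 1.44695722e-04]), eigenvectors=array([[-0.16495751, -0.98630067],
       [-0.98630067,  0.16495751]]))
grip 131 [0.4502 0.2751 0.088 ] [ 0.43075578  0.23231889 -0.00392371] [0.48344935 0.32661341 0.10833307] EighResult(eigenvalues=array([8.77942272e-05, 6.53038676e-04]), eigenvectors=array([[-0.9603969, -0.2786356],
       [-0.2786356,  0.9603969]]))
[360.3, 205.3, 49.3, 38.2]
```

View pics/w1.png

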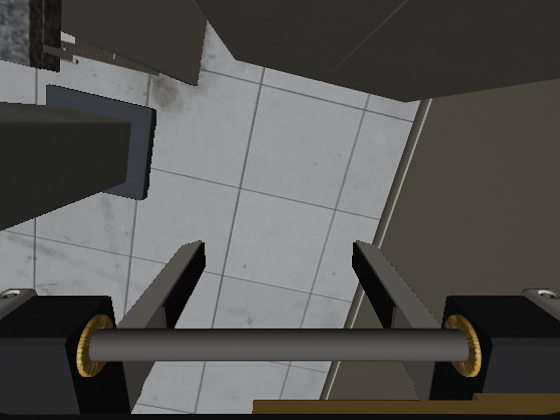

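>>> step_arm --motion "0 0 0 0 0.03 0.04 1;0 0 0 0.01 0.06 0.09 1;0 0 0 0.02 0.09 0.13 1;0 0 0 0.03 0.13 0.16 1;0 0 0 0.05 0.17 0.19 1;0 0 0 0.08 0.21 0.21 1;0 0 0 0.11 0.25 0.213 1;0 0 0 0.14 0.29 0.213 1"

```text
t: 2.3
tool_pos: [0.2778, -0.3557, 0.3807]
tcp_rot: [-0.081, 0.079, -0.701, 0.704]
contact_force: [0.1, -0.6, -0.5]
finger_gap: 0.0941
```

>>> step_arm --motion "0 0 0 0.03 0.03 0 1;0 0 0 0.06 0.06 0 1;0 0 0 0.09 0.09 0 1;0 0 0 0.113 0.103 0 1;0 0 0 0.113 0.103 0 1;0 0 0 0.113 0.103 0 1"

```text
t: 2.9
tool_pos: [0.3895, -0.2538, 0.3789]
tcp_rot: [-0.08, 0.081, -0.702, 0.703]
contact_force: [0.3, -0.2, 0.1]
finger_gap: 0.0939
```

```bash
python3 - <<'E'
from h import *
o=st()
f=r.grab_frame('wrist'); save(f,'w2'); print('cam pos',-np.array(f['R']).T@f['t'])
np.save('w2.npy',f,allow_pickle=True)
E
```

```text
{'t': 2.9, 'joint_positions': [0.6688, 0.1729, -0.1859, 1.6468, 0.0334, 1.3254, -0.8648], 'tool_pos': [0.3895, -0.2538, 0.3789], 'tcp_rot': [-0.0804, 0.0808, -0.7024, 0.7026], 'contact_force': [0.2952, -0.2441, 0.1309], 'moment': [-0.0697, -0.012, -0.0254], 'finger_gap': 0.0939}
cam pos [ 0.46889484 -0.23398279  0.59655158]
```

View pics/w2.png

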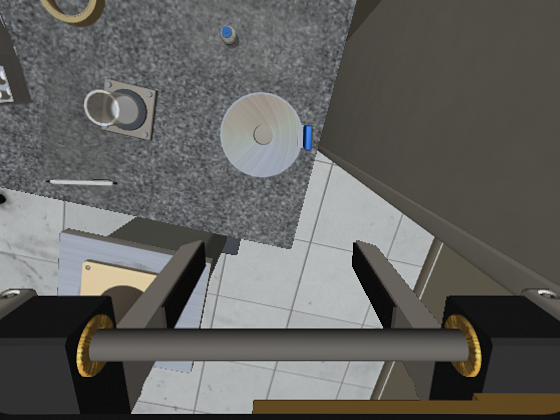

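```bash
cat >> h.py <<'E'
from scipy.optimize import least_squares
def circ(p,R=None):
    c=p.mean(0)
    if R is None:
        s=least_squares(lambda a:np.hypot(*(p-a[:2]).T)-a[2],[*c,.03],loss='soft_l1',f_scale=.002).x; return s
    return least_squares(lambda a:np.hypot(*(p-a[:2]).T)-R,c,loss='soft_l1',f_scale=.002).x
def funnel_fit(f,z0,near,blue_only=False):
    "funnel origin height z0. fits 45deg cone with pixel cloud; tab from blue"
    P,u,v=cloud(f); C=f['color'].reshape(-1,3)[v*560+u].astype(int)
    m=np.hypot(P[:,0]-near[0],P[:,1]-near[1])<.13
    P=P[m];C=C[m]
    blue=(C[:,2]>C[:,0]+50)
    T=P[blue&(P[:,2]>z0+.07)&(P[:,2]<z0+.125)]
    B=P[~blue&(P[:,2]>z0+.026)&(P[:,2]<z0+.069)]
    # cone: radius grows 1:1 with z: r = 66mm at z0+66 (approx inner)
    g=lambda a:np.hypot(B[:,0]-a[0],B[:,1]-a[1])-(B[:,2]-z0)-a[2]
    s=least_squares(g,[*near,0.],loss='soft_l1',f_scale=.002)
    return s.x,np.std(s.fun),len(B),T,B
E
python3 - <<'E'
from h import *
f=np.load('w2.npy',allow_pickle=True).item()
a,sd,n,T,B=funnel_fit(f,.032,np.array([.448,-.226]))
print(a,sd,n); print(B[:,2].max())
print('tab',len(T),T.mean(0),T.min(0),T.max(0)); top=T[T[:,2]>T[:,2].max()-.008]; print(top.mean(0),np.ptp(top,axis=0),np.linalg.eigh(np.cov(top[:,:2].T))[1])
dd=top.mean(0)[:2]-a[:2]; print('dir',dd,np.hypot(*dd),np.arctan2(dd[1],dd[0]))
f['shot']
P,u,v=cloud(f)
m=(np.hypot(P[:,0]-.43,P[:,1]-.04)<.1)
Q=P[m]; 
for lo,hi in [(.09,.104),(.008,.016)]:
    q=Q[(Q[:,2]>lo)&(Q[:,2]<hi)]; print(lo,len(q),q[:,:2].min(0),q[:,:2].max(0),q[:,2].mean())
    if lo>.05: print(circ(q[:,:2]),circ(q[:,:2],.025))
    else: print(cv2.minAreaRect(q[:,:2].astype('f4')))
m=(np.hypot(P[:,0]-.575,P[:,1]+.12)<.04)&(P[:,2]>.05);print('bottle',P[m].mean(0))
E
```

```text
[ 0.44234137 -0.21167097 -0.00204641] 0.0012292018804092796 4822
0.1006576186393537
tab 188 [ 0.45785003 -0.27990291  0.14143795] [ 0.44069019 -0.28860721  0.12193231] [ 0.47526591 -0.27277278  0.14645243]
[ 0.4580296  -0.28032713  0.14294927] [0.03457571 0.01583443 0.00688537] [[ 0.24458936 -0.96962675]
 [-0.96962675 -0.24458936]]
dir [ 0.01568823 -0.06865616] 0.07042577175143842 -1.3461488742629197
0.09 432 [0.40057356 0.01144409] [0.45383623 0.06557947] 0.09621206914569846
[0.42717911 0.03785768 0.02507919] [0.42718249 0.03786582]
0.008 1071 [ 0.38180849 -0.00786739] [0.4733801  0.08493219] 0.011787176788136254
((0.42759716510772705, 0.03838413208723068), (0.09145524352788925, 0.09269791096448898), 0.29166555404663086)
bottle [ 0.58198957 -0.12472527  0.05760831]
```

>>> step_arm --motion "0 0 0 0.03 -0.013 -0.02 1;0 0 0 0.06 -0.025 -0.05 1;0 0 0 0.0685 -0.027 -0.09 1;0 0 0 0.0685 -0.027 -0.13 1;0 0 0 0.0685 -0.027 -0.16 1;0 0 0 0.0685 -0.027 -0.18 1;0 0 0 0.0685 -0.027 -0.19 1;0 0 0 0.0685 -0.027 -0.19 1"

```text
t: 3.75
tool_pos: [0.4567, -0.2814, 0.1882]
tcp_rot: [0.079, -0.08, 0.703, -0.702]
contact_force: [-0.3, -0.2, 1.2]
finger_gap: 0.0938
```

```bash
python3 - <<'E'
from h import *
o=st()
f=r.grab_frame('wrist'); save(f,'w3'); 
a,sd,n,T,B=funnel_fit(f,.032,np.array([.442,-.212]))
print(a,sd,n); 
top=T[T[:,2]>T[:,2].max()-.01]; print('tab',len(T),top.mean(0),top.min(0),top.max(0))
hp=np.array(o['tool_pos']); print('tab minus tcp',top.mean(0)-hp)
c=a[:2]; d=top.mean(0)[:2]-c; print(np.arctan2(d[1],d[0]),np.hypot(*d))
E
```

```text
{'t': 3.75, 'joint_positions': [0.6245, 0.4454, -0.1807, 1.8024, 0.0992, 0.9048, -0.9454], 'tool_pos': [0.4567, -0.2814, 0.1882], 'tcp_rot': [0.0789, -0.0804, 0.7029, -0.7023], 'contact_force': [-0.2595, -0.1563, 1.1997], 'moment': [0.0067, -0.0364, 0.016], 'finger_gap': 0.0938}
[ 0.44193194 -0.21186757 -0.00196204] 0.0011798632569834302 10345
tab 471 [ 0.45921499 -0.28064972  0.14280648] [ 0.44027833 -0.28845847  0.13507441] [ 0.47572099 -0.27314686  0.14483542]
tab minus tcp [ 0.00248401  0.00079924 -0.04536237]
-1.3246205345764874 0.07092029284500972
```

View pics/w3.png

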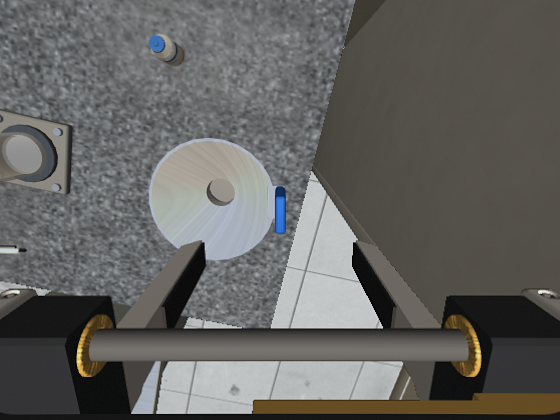

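>>> step_arm --motion "0 0 0 0.002 0.001 -0.04 1;0 0 0 0.002 0.001 -0.07 1;0 0 0 0.002 0.001 -0.078 1;0 0 0 0.002 0.001 -0.078 1;0 0 0 0.002 0.001 -0.078 0;0 0 0 0.002 0.001 -0.078 0;0 0 0 0.002 0.001 -0.078 0;0 0 0 0.002 0.001 -0.078 0" --force 45

```text
t: 4.6
tool_pos: [0.4608, -0.28, 0.1118]
tcp_rot: [-0.081, 0.08, -0.702, 0.703]
contact_force: [-0.1, -1.8, -0.5]
finger_gap: 0.0655
```

>>> step_arm --motion "0 0 0 0 0 0 0;0 0 0 0 0 0 0;0 0 0 0 0 0 0;0 0 0 0 0 0 0"

```text
t: 5.0
tool_pos: [0.4602, -0.2797, 0.111]
tcp_rot: [0.08, -0.08, 0.703, -0.702]
contact_force: [-0.3, -0.9, 0.6]
finger_gap: 0.0333
```

```bash
python3 - <<'E'
from h import *
o=st()
f=r.grab_frame('wrist'); save(f,'w4'); 
a,sd,n,T,B=funnel_fit(f,.032,np.array([.442,-.212]))
print(a,sd,n); print(rot(o['tcp_rot']).as_matrix().round(4))
E
```

```text
{'t': 5.0, 'joint_positions': [0.6056, 0.546, -0.1655, 1.8852, 0.1299, 0.7208, -0.9771], 'tool_pos': [0.4602, -0.2797, 0.111], 'tcp_rot': [0.0803, -0.0804, 0.7026, -0.7025], 'contact_force': [-0.2754, -0.9024, 0.5552], 'moment': [0.0152, 0.0372, 0.0333], 'finger_gap': 0.0333}
[ 0.44176694 -0.21200773 -0.00196737] 0.001194196683518763 15797
[[-9.742e-01 -1.000e-04  2.258e-01]
 [-2.258e-01  1.000e-04 -9.742e-01]
 [ 0.000e+00 -1.000e+00 -1.000e-04]]
```

View pics/w4.png

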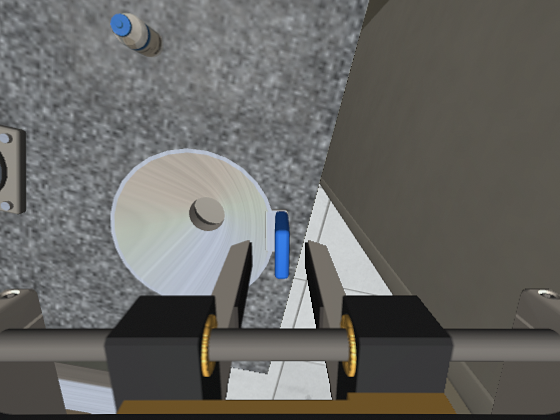

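>>> step_arm --motion "0 0 0 0 0 0 0;0 0 0 0 0 0 0;0 0 0 0 0 0 0;0 0 0 0 0 0 0;0 0 0 0 0 0 0;0 0 0 0 0 0 0"

```text
t: 5.65
tool_pos: [0.4603, -0.2797, 0.111]
tcp_rot: [-0.08, 0.08, -0.703, 0.703]
contact_force: [-0.5, -0.3, -0.5]
finger_gap: 0.0005
```

```bash
python3 - <<'E'
from h import *
o=st()
f=r.grab_frame('wrist'); save(f,'w5'); 
a,sd,n,T,B=funnel_fit(f,.032,np.array([.442,-.212]))
print(a,sd,n)
E
```

```text
{'t': 5.65, 'joint_positions': [0.6056, 0.5459, -0.1655, 1.8852, 0.13, 0.7207, -0.9771], 'tool_pos': [0.4603, -0.2797, 0.111], 'tcp_rot': [-0.0804, 0.0803, -0.7025, 0.7025], 'contact_force': [-0.4919, -0.3239, -0.5009], 'moment': [-0.0204, 0.0153, -0.0248], 'finger_gap': 0.0005}
[ 0.4417862  -0.21199862 -0.00197955] 0.0011827776379895226 16986
```

View pics/w5.png

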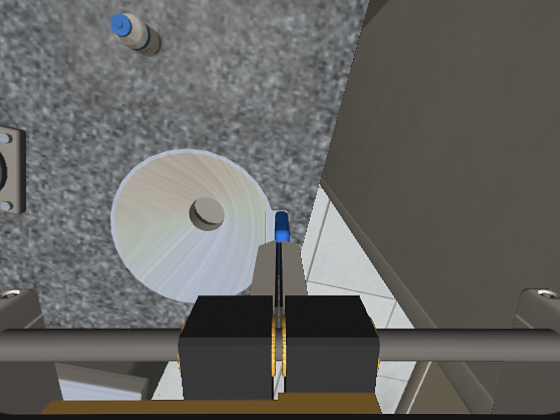

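```bash
python3 - <<'E'
from h import *
f=r.grab_frame('side'); save(f,'s5z')
a=f['color'][100:230,260:440,::-1]; cv2.imwrite('pics/s5.png',cv2.resize(a,None,fx=4,fy=4,interpolation=2))
f=r.grab_frame('wrist')
o=r.get_obs();p=np.array(o['tool_pos'])
for q in [p,p+[0,0,.0188],[.459,-.281,.144],[.459,-.281,.096]]:
    x,_=cv2.projectPoints(np.array([q]),cv2.Rodrigues(np.array(f['R']))[0],np.array(f['t']),np.array(f['intrinsics']),np.array(f['dist_coeffs'])); print(q,x.ravel())
a,sd,n,T,B=funnel_fit(f,.032,np.array([.442,-.212]))
print(len(T),T.mean(0),T.min(0),T.max(0))
E
```

```text
[ 0.46028136 -0.2797185   0.11103606] [280.26809862 234.05535795]
[ 0.46028136 -0.2797185   0.12983606] [280.40897182 243.5020287 ]
[0.459, -0.281, 0.144] [281.98445715 253.9067192 ]
[0.459, -0.281, 0.096] [281.35155781 229.29506344]
384 [ 0.47308405 -0.27724425  0.13188404] [ 0.46620718 -0.28292637  0.10206328] [ 0.47585505 -0.27300748  0.15114967]
```

View pics/s5.png

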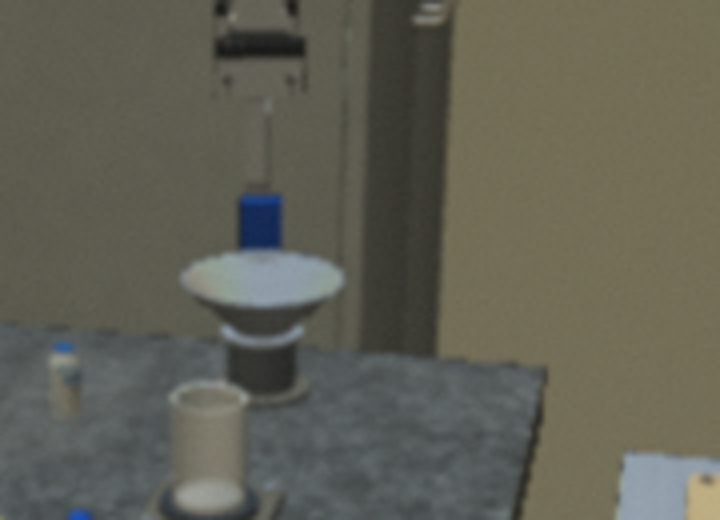

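```bash
python3 - <<'E'
from h import *
f=r.grab_frame('wrist')
z=f['range_z']; print(z[200:300:5,275].round(3),z[200:300:5,290].round(3),z[200:300:5,265].round(3))
P,u,v=cloud(f)
for uu in (265,275,281,290):
  for vv in range(205,300,6):
    m=(u==uu)&(v==vv)
    if m.any(): print(uu,vv,P[m][0].round(4),f['color'][vv,uu])
f=r.grab_frame('side')
P,u,v=cloud(f)
for vv in range(125,170,2):
    m=(u==325)&(v==vv)
    if m.any(): print(vv,P[m][0].round(4),f['color'][vv,325])
E
```

```text
[0.341 0.34  0.242 0.238 0.225 0.212 0.203 0.199 0.191 0.183 0.177 0.169
 0.163 0.158 0.154 0.15  0.147 0.142 0.138 0.133] [0.34  0.341 0.341 0.344 0.346 0.347 0.348 0.352 0.352 0.183 0.176 0.17
 0.163 0.157 0.153 0.148 0.143 0.138 0.134 0.087] [0.238 0.239 0.    0.244 0.245 0.249 0.251 0.252 0.251 0.183 0.176 0.17
 0.164 0.157 0.152 0.147 0.143 0.139 0.134 0.087]
265 205 [ 0.4764 -0.2637  0.0977] [174 182 176]
265 211 [ 0.4709 -0.2648  0.0953] [157 161 153]
265 217 [ 0.4659 -0.2659  0.095 ] [145 148 143]
265 223 [ 0.4607 -0.267   0.0945] [145 148 144]
265 229 [ 0.4552 -0.2682  0.0931] [144 146 142]
265 235 [ 0.4498 -0.2693  0.0924] [141 143 139]
265 241 [ 0.4453 -0.2704  0.094 ] [139 140 138]
265 247 [ 0.4685 -0.2682  0.161 ] [113 108 100]
265 253 [ 0.4687 -0.2686  0.1699] [113 107 100]
265 259 [ 0.4688 -0.2689  0.178 ] [113 107  99]
265 265 [ 0.4692 -0.2692  0.1858] [113 107 100]
265 271 [ 0.4688 -0.2695  0.1915] [112 107 100]
265 277 [ 0.4686 -0.2698  0.1971] [113 108 100]
265 283 [ 0.469  -0.27    0.2033] [112 107 100]
265 289 [ 0.4689 -0.2702  0.2084] [112 107 100]
265 295 [ 0.4
[... 2536 characters left out ...]
2 -0.2755  0.1864] [99 94 84]
139 [ 0.452  -0.2654  0.1827] [96 94 83]
141 [ 0.4516 -0.2636  0.1765] [98 95 86]
143 [ 0.4517 -0.2645  0.1696] [98 93 84]
145 [ 0.4523 -0.2677  0.1619] [87 87 77]
147 [ 0.4832 -0.4177  0.1089] [74 75 68]
149 [ 0.4549 -0.281   0.1442] [ 38  66 120]
151 [ 0.4545 -0.2797  0.1378] [20 47 95]
153 [ 0.4527 -0.2711  0.1337] [22 45 86]
155 [ 0.4533 -0.2746  0.1257] [23 44 86]
157 [ 0.4538 -0.2772  0.1179] [24 44 84]
159 [ 0.454  -0.2786  0.1105] [20 42 83]
161 [ 0.4547 -0.2822  0.1023] [34 53 88]
163 [ 0.4543 -0.2806  0.0959] [117 126 137]
165 [ 0.4525 -0.2725  0.0916] [129 139 147]
167 [ 0.4504 -0.2625  0.0882] [144 157 170]
169 [ 0.45   -0.2607  0.0818] [141 156 167]
```

>>> step_arm --motion "0 0 0 0 0 0 0.6;0 0 0 -0.001 -0.001 0 0.6;0 0 0 -0.001 -0.001 0 0.6;0 0 0 -0.001 -0.001 0 0.6;0 0 0 -0.001 -0.001 0 0.6;0 0 0 -0.001 -0.001 0 0.6;0 0 0 -0.001 -0.001 0 0.6"

```text
t: 6.6
tool_pos: [0.4593, -0.2807, 0.111]
tcp_rot: [0.08, -0.08, 0.703, -0.703]
contact_force: [-0.3, 0.1, -0.4]
finger_gap: 0.0529
```

>>> step_arm --motion "0 0 0 0 0 -0.015 0.6;0 0 0 0 0 -0.03 0.6;0 0 0 0 0 -0.04 0.6;0 0 0 0 0 -0.04 0;0 0 0 0 0 -0.04 0;0 0 0 0 0 -0.04 0;0 0 0 0 0 -0.04 0;0 0 0 0 0 -0.04 0"

```text
t: 7.4
tool_pos: [0.4596, -0.2809, 0.0715]
tcp_rot: [-0.081, 0.08, -0.702, 0.703]
contact_force: [0.1, 0.4, 0.1]
finger_gap: 0.02
```

>>> step_arm --motion "0 0 0 0 0 0 0;0 0 0 0 0 0 0;0 0 0 0 0 0 0"

```text
t: 7.7
tool_pos: [0.4596, -0.281, 0.0713]
tcp_rot: [-0.081, 0.08, -0.702, 0.703]
contact_force: [-0.6, 0.3, 1.6]
finger_gap: 0.0094
```

```bash
python3 - <<'E'
from h import *
o=st()
f=r.grab_frame('wrist'); save(f,'w6'); 
a,sd,n,T,B=funnel_fit(f,.032,np.array([.442,-.212]))
print(a,sd,n)
E
```

```text
{'t': 7.7, 'joint_positions': [0.5982, 0.6042, -0.1522, 1.9196, 0.1473, 0.6276, -0.9901], 'tool_pos': [0.4596, -0.281, 0.0713], 'tcp_rot': [-0.0805, 0.0801, -0.7024, 0.7027], 'contact_force': [-0.6005, 0.3186, 1.5666], 'moment': [-0.0771, -0.0172, 0.0038], 'finger_gap': 0.0094}
[ 0.44115678 -0.21107127 -0.00192282] 0.0011841608606386186 21063
```

View pics/w6.png

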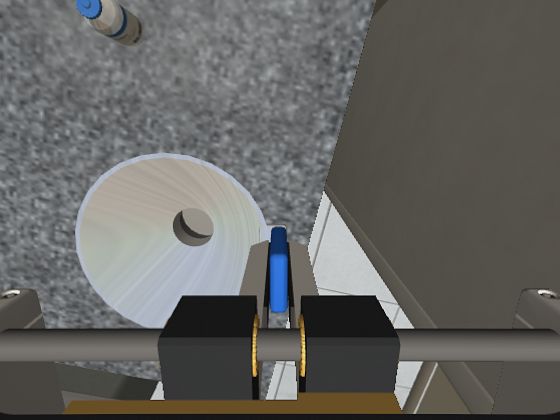

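>>> step_arm --motion "0 0 0 0 0 0.01 0;0 0 0 0 0 0.03 0;0 0 0 0 0 0.055 0;0 0 0 0 0 0.08 0;0 0 0 0 0 0.105 0;0 0 0 0 0 0.125 0;0 0 0 0 0 0.13 0;0 0 0 0 0 0.13 0"

```text
t: 8.55
tool_pos: [0.4594, -0.2808, 0.2016]
tcp_rot: [-0.081, 0.08, -0.702, 0.703]
contact_force: [-0.2, -0.1, -1.0]
finger_gap: 0.0095
```

>>> step_arm --motion "0 0 0 0 0.01 0 0;0 0 0 0 0.03 0 0;0 0 0 0 0.055 0 0;0 0 0 0 0.08 0 0;0 0 0 0 0.1 0 0;0 0 0 0 0.115 0 0;0 0 0 0 0.12 0 0;0 0 0 0 0.12 0 0"

```text
t: 9.35
tool_pos: [0.4587, -0.1596, 0.2003]
tcp_rot: [0.08, -0.082, 0.703, -0.702]
contact_force: [0.2, -0.5, -1.5]
finger_gap: 0.0098
```

```bash
cat >> h.py <<'E'
def jar_fit(f,near=(.427,.038),lo=.09,hi=.105):
    P,u,v=cloud(f); q=P[(np.hypot(P[:,0]-near[0],P[:,1]-near[1])<.04)&(P[:,2]>lo)&(P[:,2]<hi)]
    return circ(q[:,:2]),circ(q[:,:2],.025),len(q),q[:,2].mean()
E
python3 - <<'E'
from h import *
o=st(); t=np.array(o['tool_pos'])
f=r.grab_frame('wrist'); save(f,'w7'); 
c0=t[:2]+[-.0184,.0699]
a,sd,n,T,B=funnel_fit(f,t[2]-.0713+.032,c0)
print(a,sd,n,'expected',c0)
# free fit of cone with tilt
from scipy.optimize import least_squares
def g(p):
    w=Ro.from_rotvec([p[3],p[4],0]).apply(B-[p[0],p[1],t[2]-.0713+.098]); return np.hypot(w[:,0],w[:,1])-w[:,2]-p[2]
s=least_squares(g,[*a[:2],.064,0,0],loss='soft_l1',f_scale=.002); print('tilt fit',s.x.round(4),np.std(s.fun))
print(jar_fit(f))
E
```

```text
{'t': 9.35, 'joint_positions': [0.436, 0.3589, -0.2149, 1.9132, 0.0969, 0.8811, -1.1686], 'tool_pos': [0.4587, -0.1596, 0.2003], 'tcp_rot': [0.0805, -0.0816, 0.7027, -0.7021], 'contact_force': [0.2403, -0.496, -1.483], 'moment': [-0.0875, -0.0251, -0.0181], 'finger_gap': 0.0098}
[ 0.44021129 -0.08983744 -0.00197411] 0.0011723906492669405 21041 expected [ 0.44027344 -0.089693  ]
tilt fit [ 0.4401 -0.0896  0.064  -0.0085 -0.0019] 0.0011581857606024018
(array([0.42738423, 0.03762636, 0.02525825]), array([0.42755298, 0.03791757]), 455, np.float64(0.0958211172052407))
```

View pics/w7.png

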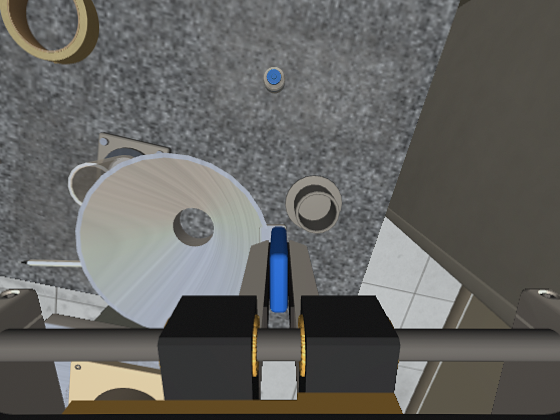

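>>> step_arm --motion "0 0 0 -0.001 0.01 0 0;0 0 0 -0.004 0.03 0 0;0 0 0 -0.007 0.055 0 0;0 0 0 -0.009 0.08 0 0;0 0 0 -0.011 0.105 -0.01 0;0 0 0 -0.0125 0.12 -0.025 0;0 0 0 -0.0125 0.1275 -0.045 0;0 0 0 -0.0125 0.1275 -0.053 0"

```text
t: 10.2
tool_pos: [0.4455, -0.0321, 0.1468]
tcp_rot: [0.08, -0.082, 0.703, -0.702]
contact_force: [0.7, -0.0, -2.5]
finger_gap: 0.0099
```

>>> step_arm --motion "0 0 0 0 0 0 0;0 0 0 0 0 0 0"

```text
t: 10.4
tool_pos: [0.4471, -0.034, 0.1483]
tcp_rot: [-0.08, 0.08, -0.702, 0.703]
contact_force: [-0.4, -0.2, -0.9]
finger_gap: 0.0098
```

```bash
python3 - <<'E'
from h import *
o=st(); t=np.array(o['tool_pos'])
f=r.grab_frame('wrist'); save(f,'w8'); 
c0=t[:2]+[-.0184,.0699]
a,sd,n,T,B=funnel_fit(f,t[2]-.0713+.032,c0)
print(a,sd,n,'expected',c0)
f=r.grab_frame('side'); a=f['color'][130:260,240:400,::-1]; cv2.imwrite('pics/s8.png',cv2.resize(a,None,fx=4,fy=4,interpolation=2))
# jar floor seen through spout?
E
```

```text
{'t': 10.4, 'joint_positions': [0.1927, 0.3797, -0.2409, 2.072, 0.1375, 0.7041, -1.4811], 'tool_pos': [0.4471, -0.034, 0.1483], 'tcp_rot': [-0.08, 0.0797, -0.7025, 0.7027], 'contact_force': [-0.4417, -0.2431, -0.9271], 'moment': [-0.0689, -0.0036, -0.0478], 'finger_gap': 0.0098}
[ 0.42876992  0.03587873 -0.00190204] 0.0011632417420099192 21036 expected [0.42870601 0.03593121]
```

View pics/w8.png

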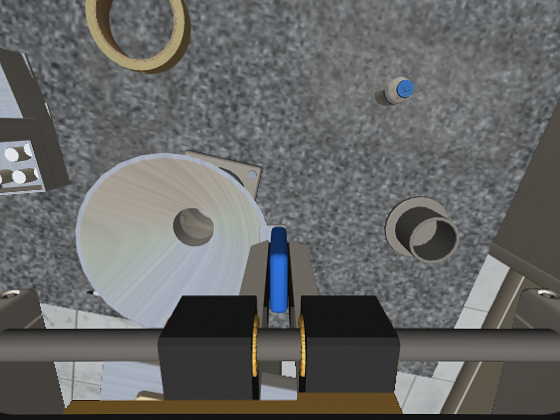

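View pics/s8.png

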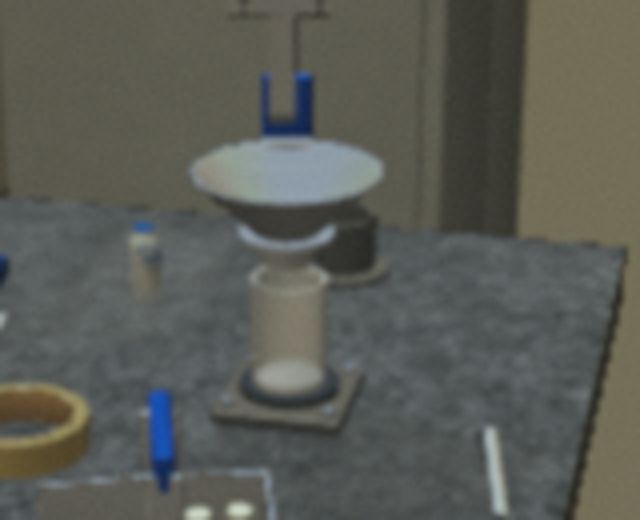

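>>> step_arm --motion "0 0 0 -0.0012 0.0019 0 0;0 0 0 -0.0012 0.0019 -0.008 0;0 0 0 -0.0012 0.0019 -0.014 0;0 0 0 -0.0012 0.0019 -0.019 0;0 0 0 -0.0012 0.0019 -0.023 0;0 0 0 -0.0012 0.0019 -0.026 0;0 0 0 -0.0012 0.0019 -0.026 0"

```text
t: 11.2
tool_pos: [0.4453, -0.0312, 0.1215]
tcp_rot: [0.08, -0.081, 0.703, -0.702]
contact_force: [-0.3, -0.4, -1.0]
finger_gap: 0.0099
```

```bash
python3 - <<'E'
from h import *
o=st(); t=np.array(o['tool_pos'])
f=r.grab_frame('wrist'); save(f,'w9'); 
c0=t[:2]+[-.0184,.0699]
a,sd,n,T,B=funnel_fit(f,t[2]-.0713+.032,c0)
print(a,sd,n,'expected',c0)
f=r.grab_frame('side'); a=f['color'][130:260,240:400,::-1]; cv2.imwrite('pics/s9.png',cv2.resize(a,None,fx=4,fy=4,interpolation=2))
E
```

```text
{'t': 11.2, 'joint_positions': [0.1756, 0.4211, -0.2293, 2.1068, 0.158, 0.6304, -1.5053], 'tool_pos': [0.4453, -0.0312, 0.1215], 'tcp_rot': [0.0801, -0.0807, 0.7026, -0.7025], 'contact_force': [-0.3087, -0.3858, -0.96], 'moment': [-0.0582, -0.0216, -0.0033], 'finger_gap': 0.0099}
[ 0.42686238  0.03854211 -0.0019518 ] 0.0011736537401384475 21047 expected [0.42686278 0.03866301]
```

View pics/s9.png

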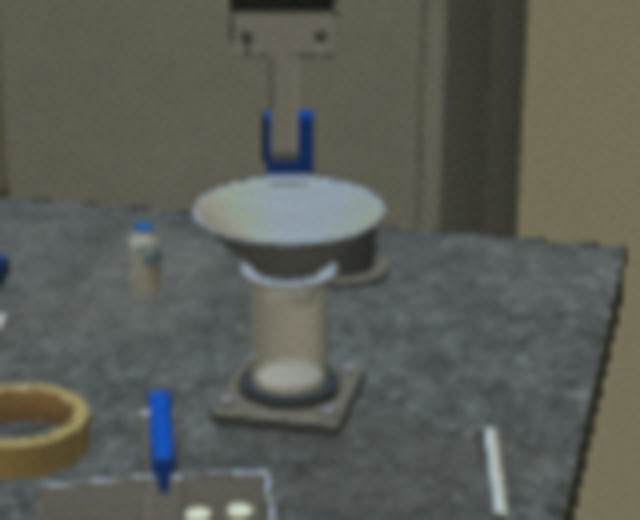

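>>> step_arm --motion "0 0 0 0 0 -0.0015 0;0 0 0 0 0 -0.0025 0;0 0 0 0 0 -0.0025 0;0 0 0 0 0 -0.0025 0.5;0 0 0 0 0 -0.0025 0.5;0 0 0 0 0 -0.0025 0.5;0 0 0 0 0 -0.0025 0.5;0 0 0 0 0 -0.0025 0.5"

```text
t: 12.1
tool_pos: [0.4456, -0.0313, 0.1196]
tcp_rot: [-0.08, 0.08, -0.703, 0.703]
contact_force: [0.5, 0.3, -0.3]
finger_gap: 0.0452
```

>>> step_arm --motion "0 0 0 0 0 0.02 0.5;0 0 0 0 0 0.06 0.5;0 0 0 0 0 0.11 0.7;0 0 0 0 0.04 0.16 1;0 0 0 0 0.08 0.2 1;0 0 0 0 0.12 0.23 1;0 0 0 0 0.16 0.25 1;0 0 0 0 0.2 0.26 1"

```text
t: 12.9
tool_pos: [0.4462, 0.1647, 0.3802]
tcp_rot: [0.081, -0.078, 0.703, -0.703]
contact_force: [0.5, 0.6, 0.4]
finger_gap: 0.0913
```

```bash
python3 - <<'E'
from h import *
o=st()
f=r.grab_frame('wrist'); save(f,'w10'); np.save('w10.npy',f,allow_pickle=True)
for z0 in [.08]:
    a,sd,n,T,B=funnel_fit(f,z0,np.array([.427,.038])); print(a,sd,n,B[:,2].max())
d=r.cut_out(f,'scoop')[:2]
for x in d: print(x['conf'],x['rect'])
d=r.cut_out(f,'piece1')
for x in d: print(x['conf'],x['rect'],np.median(cloud(f,x['mask'])[0],0).round(4))
f=r.grab_frame('side'); a=f['color'][130:290,200:400,::-1]; cv2.imwrite('pics/s10.png',cv2.resize(a,None,fx=3.5,fy=3.5,interpolation=2))
E
```

```text
{'t': 12.9, 'joint_positions': [-0.0971, 0.1996, -0.3965, 1.62, 0.0802, 1.3343, -1.85], 'tool_pos': [0.4462, 0.1647, 0.3802], 'tcp_rot': [0.081, -0.0783, 0.7026, -0.7026], 'contact_force': [0.5197, 0.5619, 0.3869], 'moment': [0.0058, -0.048, -0.0228], 'finger_gap': 0.0913}
[ 0.42778606  0.03884551 -0.00168388] 0.0013207448326093057 4693 0.14866997835169607
0.93 [186.2, 106.5, 59.2, 84.3]
0.61 [231.5, 157.9, 9.2, 11.1]
0.64 [182.2, 103.6, 66.8, 91.3] [0.4583 0.2832 0.0061]
0.5 [438.2, 126.1, 25.6, 7.7] [ 0.5822 -0.1135  0.0453]
0.45 [236.9, 173.3, 8.4, 8.2] [0.4152 0.235  0.0221]
0.37 [232.7, 154.7, 9.2, 15.1] [0.438  0.2453 0.0224]
```

View pics/w10.png

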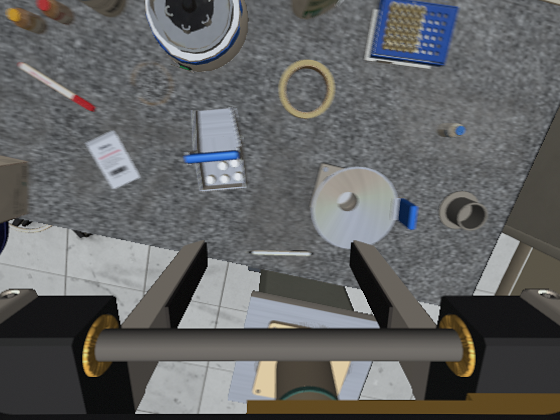

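View pics/s10.png

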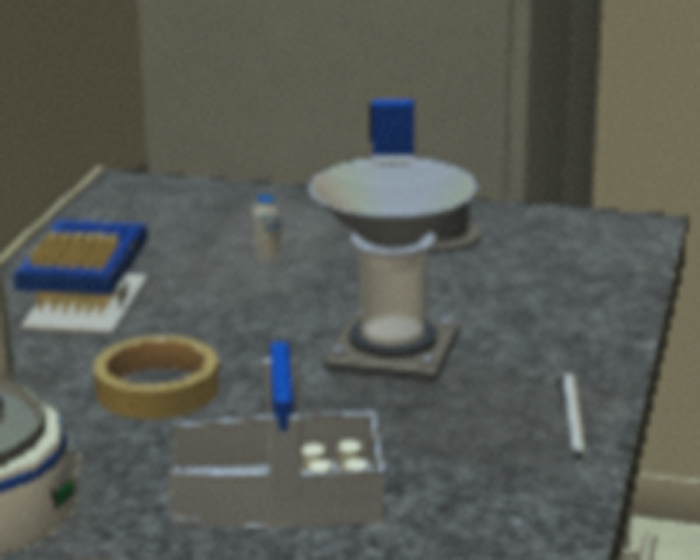

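```bash
python3 - <<'E'
from h import *
f=np.load('w10.npy',allow_pickle=True).item()
a=f['color'][95:205,170:260,::-1]; cv2.imwrite('pics/w10z.png',cv2.resize(a,None,fx=5.4,fy=5.4,interpolation=2))
P,u,v=cloud(f);C=f['color'].reshape(-1,3)[v*560+u].astype(int)
m=(np.abs(P[:,0]-.45)<.12)&(np.abs(P[:,1]-.275)<.09)
P,C,u,v=P[m],C[m],u[m],v[m]
b=(C[:,2]>C[:,0]+50)&(P[:,2]>.085)
Q=P[b];print('grip',len(Q),Q.mean(0),np.ptp(Q,axis=0),cv2.minAreaRect(Q[:,:2].astype('f4')))
w=(P[:,2]>.036)&(P[:,2]<.05)&~(C[:,2]>C[:,0]+30)
print('wall',w.sum(),cv2.minAreaRect(P[w][:,:2].astype('f4')))
print(cv2.boxPoints(cv2.minAreaRect(P[w][:,:2].astype('f4'))).round(4))
w=(P[:,2]>.006)
print('all',cv2.boxPoints(cv2.minAreaRect(P[w][:,:2].astype('f4'))).round(4))
# profile
ax=np.array([np.cos(-1.35+np.pi/2),np.sin(-1.35+np.pi/2)])
np.save('sc.npy',np.c_[P,C])
E
```

```text
grip 446 [0.45042328 0.27731305 0.09851266] [0.03521005 0.08077912 0.01678602] ((0.4500214755535126, 0.27685844898223877), (0.013228257186710835, 0.08420167118310928), 17.78058433532715)
wall 394 ((0.45584580302238464, 0.2769770920276642), (0.14371004700660706, 0.08566701412200928), 17.262880325317383)
[[0.3745 0.2966]
 [0.3999 0.2147]
 [0.5372 0.2574]
 [0.5118 0.3392]]
all [[0.3722 0.2948]
 [0.4285 0.1362]
 [0.5691 0.1862]
 [0.5128 0.3448]]
```

View pics/w10z.png

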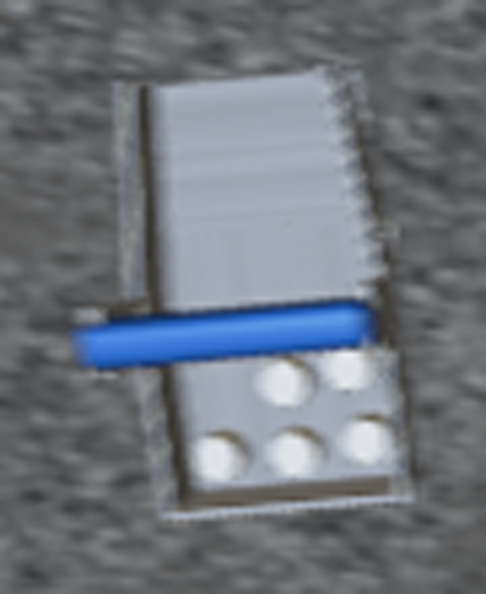

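```bash
cat > kin.py <<'E'
import numpy as np
from scipy.spatial.transform import Rotation as Ro
from scipy.optimize import least_squares
D=[([1.2772,.6284,.0385,1.5174,-.027,.9963,-.02],[.1468,-.6332,.1667],[.0804,-.0803,.7025,-.7025]),
([0.6688,0.1729,-0.1859,1.6468,0.0334,1.3254,-0.8648],[0.3895,-0.2538,0.3789],[-0.0804,0.0808,-0.7024,0.7026]),
([0.6245,0.4454,-0.1807,1.8024,0.0992,0.9048,-0.9454],[0.4567,-0.2814,0.1882],[0.0789,-0.0804,0.7029,-0.7023]),
([0.6056,0.5459,-0.1655,1.8852,0.13,0.7207,-0.9771],[0.4603,-0.2797,0.111],[-0.0804,0.0803,-0.7025,0.7025]),
([0.5982,0.6042,-0.1522,1.9196,0.1473,0.6276,-0.9901],[0.4596,-0.281,0.0713],[-0.0805,0.0801,-0.7024,0.7027]),
([0.436,0.3589,-0.2149,1.9132,0.0969,0.8811,-1.1686],[0.4587,-0.1596,0.2003],[0.0805,-0.0816,0.7027,-0.7021]),
([0.1927,0.3797,-0.2409,2.072,0.1375,0.7041,-1.4811],[0.4471,-0.034,0.1483],[-0.08,0.0797,-0.7025,0.7027]),
([0.1756,0.4211,-0.2293,2.1068,0.158,0.6304,-1.5053],[0.4453,-0.0312,0.1215],[0.0801,-0.0807,0.7026,-0.7025]),
([-0.0971,0.1996,-0.3965,1.62,0.0802,1.3343,-1.85],[0.4462,0.1647,0.3802],[0.081,-0.0783,0.7026,-0.7026])]
def q2R(q): return Ro.from_quat([q[1],q[2],q[3],q[0]])
def fk(q,p,tr):
    z=lambda a:Ro.from_euler('z',a); y=lambda a:Ro.from_euler('y',a)
    R=z(q[0])*y(q[1]); x=np.array([0,0,p[0]])
    R=R*z(q[2]); x=x+R.apply([p[1],0,p[2]])
    R=R*y(q[3]); x=x+R.apply([p[3],0,p[4]]); 
    R=R*z(q[4])*y(q[5]); x=x+R.apply([p[5],0,p[6]])
    R=R*z(q[6]); 
    return x,R*tr
def fit():
    tr=[]
    I=Ro.identity()
    for q,x,w in D: tr.append(fk(q,np.zeros(7),I)[1].inv()*q2R(w))
    tr=Ro.concatenate([t for t in tr]).mean()
    s=least_squares(lambda p:np.concatenate([fk(q,p,tr)[0]-x for q,x,w in D]+[0.003*p[[1,3,5]]]),[.3,0,.4,0,.4,0,.3])
    return s,tr
if __name__=='__main__':
    s,tr=fit(); print(s.x.round(4)); print((s.fun*1000).round(1)); print(tr.as_matrix().round(3)); 
    for q,x,w in D: print(np.degrees((fk(q,s.x,tr)[1].inv()*q2R(w)).magnitude()).round(2),end=' ')
E
python3 kin.py
```

```text
[20.4831  1.1407 -2.334  -1.1635 -0.5455  0.1568 18.9344]
[-283.7  224.3   96.6  -95.6  378.8  -61.5 -295.8  265.2   18.  -285.
  249.7   30.  -311.8  238.5   33.9  -44.   160.2   11.9  160.7  -88.8
  -15.8  115.5 -108.   -39.4 -175.3 -384.4  -73.7    3.4   -3.5    0.5]
[[ 0.439 -0.     0.898]
 [ 0.898  0.    -0.439]
 [ 0.     1.     0.   ]]
0.04 0.13 0.2 0.04 0.06 0.27 0.13 0.05 0.19
```

```bash
cat > k2.py <<'E'
import kin, itertools, numpy as np
from kin import *
best=[]
for sg in itertools.product([1,-1],repeat=6):
    sg=np.array((1,)+sg) if False else np.array(sg)
    S=np.array([sg[0],1,sg[1],sg[2],sg[3],sg[4],sg[5]])
    DD=[(np.array(q)*S,x,w) for q,x,w in D]
    I=Ro.identity()
    tr=Ro.concatenate([fk(q,np.zeros(7),I)[1].inv()*q2R(w) for q,x,w in DD]).mean()
    e=np.mean([(fk(q,np.zeros(7),tr)[1].inv()*q2R(w)).magnitude() for q,x,w in DD])
    if e>.05: continue
    s=least_squares(lambda p:np.concatenate([fk(q,p,tr)[0]-x for q,x,w in DD]+[0.003*p[[1,3,5]]]),[.3,0,.4,0,.4,0,.3])
    best.append((s.cost,S,e,s.x,s.fun,tr))
best.sort(key=lambda b:b[0])
for b in best[:4]: print(b[0],b[1],b[2],b[3].round(4),np.abs(b[4]*1000).max(),b[5].as_matrix().round(3).tolist())
E
python3 k2.py
```

```text
0.002430526128646169 [-1  1 -1  1 -1  1 -1] 0.00010247058469682207 [3.3632e+00 2.6100e-02 6.3490e-01 1.9000e-03 3.7700e-01 5.1600e-02
 3.5025e+00] 31.147798423188323 [[0.0, -0.0, -1.0], [-1.0, 0.0, -0.0], [0.0, 1.0, -0.0]]
0.5132709684126667 [1 1 1 1 1 1 1] 0.0021271020863506285 [20.4831  1.1407 -2.334  -1.1635 -0.5455  0.1568 18.9344] 384.3875881767729 [[0.439, -0.0, 0.898], [0.898, 0.0, -0.439], [0.0, 1.0, 0.0]]
```

```bash
cat > k3.py <<'E'
import numpy as np
from kin import D,q2R,Ro,least_squares
S=np.array([-1,1,-1,1,-1,1,-1])
TR=Ro.from_matrix([[0,0,-1],[-1,0,0],[0,1,0]])
def fk(q,P):
    q=np.asarray(q)*S
    z=lambda a:Ro.from_euler('z',a); y=lambda a:Ro.from_euler('y',a)
    P=np.asarray(P).reshape(-1,3)
    R=z(q[0]); x=R.apply(P[0]); R=R*y(q[1]); x=x+R.apply(P[1]); R=R*z(q[2]); x=x+R.apply(P[2])
    R=R*y(q[3]); x=x+R.apply(P[3]); R=R*z(q[4]); x=x+R.apply(P[4]); R=R*y(q[5]); x=x+R.apply(P[5]); R=R*z(q[6]); x=x+R.apply(P[6])
    return x,R*TR
P0=np.array([[0,0,.3],[0,0,.4],[0,0,0],[0,0,.4],[0,0,0],[0,0,.2],[0,0,0]],float).ravel()
def fit(DD=D,lam=1e-3):
    W=np.ones(21)*lam; W[[2,5,11,17]]*=.05
    s=least_squares(lambda p:np.concatenate([fk(q,p)[0]-x for q,x,w in DD]+[W*(p-P0)]),P0)
    return s
if __name__=='__main__':
    for lam in (1e-2,3e-3,1e-3,1e-4):
        s=fit(lam=lam); n=3*len(D); print(lam,s.x.reshape(-1,3).round(3).tolist(),np.abs(s.fun[:n]*1000).max())
E
python3 k3.py
```

```text
0.01 [[0.001, -0.006, 0.336], [-0.001, -0.006, 0.559], [0.0, -0.008, 0.0], [0.0, -0.008, 0.382], [-0.0, -0.0, -0.0], [0.001, -0.0, 0.413], [0.0, 0.0, 0.001]] 0.04669817754521244
0.003 [[0.001, -0.006, 0.344], [-0.001, -0.006, 0.559], [0.001, -0.008, 0.0], [0.001, -0.008, 0.382], [-0.001, -0.0, -0.0], [0.001, -0.0, 0.422], [0.0, 0.0, 0.001]] 0.05388283406426719
0.001 [[0.001, -0.006, 0.345], [-0.001, -0.006, 0.559], [0.001, -0.008, 0.0], [0.001, -0.008, 0.382], [-0.001, -0.0, -0.0], [0.001, -0.0, 0.422], [0.0, 0.0, 0.001]] 0.05478066896974498
0.0001 [[0.001, -0.006, 0.345], [-0.001, -0.006, 0.559], [0.001, -0.008, 0.0], [0.001, -0.008, 0.382], [-0.001, -0.0, -0.0], [0.001, -0.0, 0.422], [0.0, 0.0, 0.001]] 0.05489332912589351
```

```bash
cat > ik.py <<'E'
import numpy as np
from k3 import *
PP=fit().x
lo=np.array([-3.06,-.37,-1.25,.18,-1.1,.23,-2.94]);hi=np.array([3.06,2.12,1.32,2.47,4.24,1.98,2.94])
def ik(x,R,q0,wn=.02):
    def g(q):
        a,B=fk(q,PP); return np.concatenate([(a-x)*5,(R.inv()*B).as_rotvec()*2,wn*.1*(q-q0)])
    s=least_squares(g,np.clip(q0,lo+.02,hi-.02),bounds=(lo,hi))
    a,B=fk(s.x,PP); return s.x,np.linalg.norm(a-x),(R.inv()*B).magnitude()
def scoop_tool(Rs,opt):
    M=Rs.as_matrix(); xs,ys,zs=M.T
    return Ro.from_matrix(np.c_[-ys,-zs,xs] if opt==0 else np.c_[ys,-zs,-xs])
TS=np.array([-.012,0,.030])   # TCP in scoop frame
def scoopR(psi,th): return Ro.from_euler('z',psi)*Ro.from_euler('y',th)
if __name__=='__main__':
    q0=np.array([-0.0971,0.1996,-0.3965,1.62,0.0802,1.3343,-1.85])
    so=np.array([.4615,.2806,0])
    F=np.array([.4275,.038])
    for opt in (0,1):
        Rs=scoopR(.305,0); x=so+Rs.apply(TS); q=q0
        q,e,a=ik(x,scoop_tool(Rs,opt),q0); qg,e,a=ik(x+[0,0,.0],scoop_tool(Rs,opt),q)
        print('opt',opt,'grasp',qg.round(2),round(e,4),round(a,3))
        for dpsi in (.4,.0,-.4,-.8,-1.2,-1.57,-1.9,-2.2,-2.5,-2.8):
            psi=dpsi; h=np.array([np.cos(psi),np.sin(psi)]); out=[];q=qg
            for th in np.radians([0,15,30,40,50,60]):
                Rs=scoopR(psi,th); lip=np.r_[F-.012*h,.165]
                if th<.3: lip=np.r_[F-.06*h,.2]
                o=lip-Rs.apply([.066,0,.008]); x=o+Rs.apply(TS)
                q,e,a=ik(x,scoop_tool(Rs,opt),q); m=np.minimum(q-lo,hi-q).min()
                out.append(f'{e*1000:.0f}mm/{np.degrees(a):.0f}d/m{m:.2f}')
            print('  psi',psi,out,q.round(2))
E
python3 ik.py
```

```text
opt 0 grasp [-0.16  0.75 -0.69  1.96  0.75  0.7  -1.02] 0.0 0.0
  psi 0.4 ['0mm/0d/m0.20', '0mm/0d/m0.43', '0mm/0d/m0.55', '0mm/0d/m0.35', '0mm/0d/m0.16', '0mm/0d/m0.00'] [-0.23  0.92 -0.06  1.28  0.15  1.98  0.08]
  psi 0.0 ['0mm/0d/m0.18', '0mm/0d/m0.42', '0mm/0d/m0.57', '0mm/0d/m0.36', '0mm/0d/m0.17', '3mm/0d/m0.00'] [-0.04  0.93 -0.09  1.27 -0.05  1.98 -0.13]
  psi -0.4 ['0mm/0d/m0.23', '0mm/0d/m0.43', '0mm/0d/m0.64', '0mm/0d/m0.45', '0mm/0d/m0.28', '0mm/0d/m0.10'] [ 0.32  0.94 -0.47  1.32 -0.12  1.88 -0.55]
  psi -0.8 ['0mm/0d/m0.31', '0mm/0d/m0.44', '0mm/0d/m0.63', '0mm/0d/m0.62', '0mm/0d/m0.48', '0mm/0d/m0.33'] [ 0.57  0.9  -0.59  1.49 -0.24  1.65 -0.74]
  psi -1.2 ['0mm/0d/m0.43', '0mm/0d/m0.46', '0mm/0d/m0.53', '0mm/0d/m0.59', '0mm/0d/m0.61', '0mm/0d/m0.60'] [ 0.8   0.83 -0.65  1.73 -0.39  1.36 -0.82]
  psi -1.57 ['0mm/0d/m0.53', '0mm/0d/m0.47', '0mm/0d/m0.41', '0mm/0d/m0.42', '0mm/0d/m0.45', '0mm/0d/m0.49'] [ 0.99  0.74 -0.69  1.98 -0.59  1.07 -0.79]
  psi -1.9 ['0mm/0d/m0.50', '0mm/0d/m0.49', '0mm/0d/m0.30', '0mm/0d/m0.26', '0mm/0d/m0.24', '0mm/0d/m0.22'] [ 1.16  0.67 -0.7
[... 1461 characters left out ...]
99  1.11  2.09 -1.03  1.98 -2.94]
  psi -1.9 ['213mm/33d/m0.00', '172mm/25d/m0.00', '104mm/14d/m0.00', '72mm/9d/m0.00', '40mm/5d/m0.00', '21mm/1d/m0.00'] [ 0.    0.97  1.22  2.32 -1.1   1.98 -2.94]
  psi -2.2 ['240mm/39d/m0.00', '196mm/31d/m0.00', '123mm/19d/m0.00', '90mm/14d/m0.00', '58mm/8d/m0.00', '35mm/3d/m0.00'] [ 0.08  0.95  1.31  2.47 -1.1   1.98 -2.94]
  psi -2.5 ['259mm/45d/m0.00', '215mm/37d/m0.00', '143mm/26d/m0.00', '114mm/20d/m0.00', '92mm/15d/m0.00', '81mm/11d/m0.00'] [ 0.25  0.96  1.27  2.47 -1.1   1.98 -2.94]
  psi -2.8 ['270mm/51d/m0.00', '230mm/43d/m0.00', '167mm/32d/m0.00', '152mm/27d/m0.00', '143mm/22d/m0.00', '133mm/20d/m0.00'] [ 0.43  0.98  1.23  2.47 -1.1   1.98 -2.94]
```

>>> step_arm --motion "0 0 0.14 0 0.015 0 1;0 0 0.28 0 0.03 0 1;0 0 0.42 0.001 0.05 -0.01 1;0 0 0.56 0.001 0.07 -0.02 1;0 0 0.7 0.002 0.085 -0.04 1;0 0 0.84 0.002 0.1 -0.06 1;0 0 0.98 0.003 0.107 -0.08 1;0 0 1.12 0.004 0.112 -0.1 1"

```text
t: 13.9
tool_pos: [0.4498, 0.2736, 0.2761]
tcp_rot: [-0.442, 0.443, -0.551, 0.552]
contact_force: [-0.2, 0.2, 0.1]
finger_gap: 0.0942
```

>>> step_arm --motion "0 0 0.14 0 0 -0.02 1;0 0 0.28 0 0 -0.04 1;0 0 0.42 0 0 -0.06 1;0 0 0.528 0 0 -0.08 1;0 0 0.528 0 0 -0.1 1;0 0 0.528 0 0 -0.11 1;0 0 0.528 0 0 -0.11 1;0 0 0.528 0 0 -0.11 1"

```text
t: 14.7
tool_pos: [0.45, 0.275, 0.1681]
tcp_rot: [0.57, -0.57, 0.418, -0.419]
contact_force: [-0.3, 0.1, 0.6]
finger_gap: 0.0942
```

```bash
python3 - <<'E'
from h import *
o=st(); M=rot(o['tcp_rot']).as_matrix(); print(M.round(3))
f=r.grab_frame('wrist'); save(f,'w11'); np.save('w11.npy',f,allow_pickle=True)
P,u,v=cloud(f);C=f['color'].reshape(-1,3)[v*560+u].astype(int)
m=(np.abs(P[:,0]-.45)<.12)&(np.abs(P[:,1]-.275)<.12)
P,C=P[m],C[m]
b=(C[:,2]>C[:,0]+50)&(P[:,2]>.085)&(P[:,2]<.106)
Q=P[b];print('grip',len(Q),Q.mean(0),np.ptp(Q,axis=0),cv2.minAreaRect(Q[:,:2].astype('f4')))
w=(P[:,2]>.036)&(P[:,2]<.05)&~(C[:,2]>C[:,0]+30)
print('wall',w.sum(),cv2.minAreaRect(P[w][:,:2].astype('f4')))
E
```

```text
{'t': 14.7, 'joint_positions': [-0.1289, 0.5307, -0.7069, 1.8437, 0.4252, 0.9234, -0.7265], 'tool_pos': [0.45, 0.275, 0.1681], 'tcp_rot': [0.57, -0.5699, 0.4184, -0.4187], 'contact_force': [-0.273, 0.1065, 0.5542], 'moment': [-0.0144, -0.1458, -0.0383], 'finger_gap': 0.0942}
[[ 0.299  0.     0.954]
 [-0.954 -0.     0.299]
 [ 0.    -1.     0.   ]]
grip 1192 [0.4481729  0.27943792 0.09878318] [0.03731389 0.08455234 0.01238213] ((0.44855234026908875, 0.27743881940841675), (0.01339991856366396, 0.08632499724626541), 17.726791381835938)
wall 959 ((0.4543165862560272, 0.27927589416503906), (0.14362160861492157, 0.08647126704454422), 17.76654815673828)
```

View pics/w11.png

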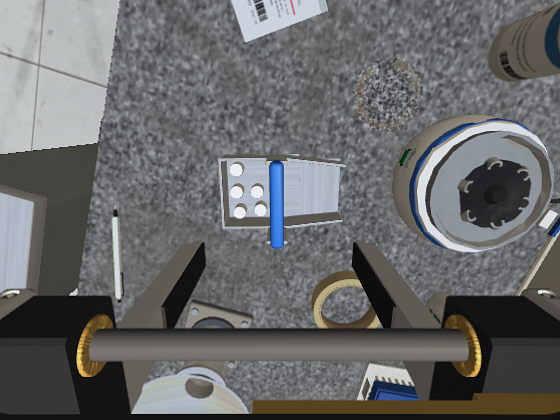

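>>> step_arm --motion "0 0 0.005 -0.0015 0.0025 -0.04 1;0 0 0.005 -0.0015 0.0025 -0.08 1;0 0 0.005 -0.0015 0.0025 -0.11 1;0 0 0.005 -0.0015 0.0025 -0.13 0.6;0 0 0.005 -0.0015 0.0025 -0.137 0.3;0 0 0.005 -0.0015 0.0025 -0.138 0;0 0 0.005 -0.0015 0.0025 -0.138 0;0 0 0.005 -0.0015 0.0025 -0.138 0" --force 55

```text
t: 15.55
tool_pos: [0.449, 0.2787, 0.0311]
tcp_rot: [0.572, -0.57, 0.417, -0.417]
contact_force: [0.6, -0.0, -0.8]
finger_gap: 0.0573
```

>>> step_arm --motion "0 0 0 0 0 0 0;0 0 0 0 0 0 0;0 0 0 0 0 0 0;0 0 0 0 0 0 0;0 0 0 0 0 0 0;0 0 0 0 0 0 0;0 0 0 0 0 0 0"

```text
t: 16.25
tool_pos: [0.4478, 0.2779, 0.0298]
tcp_rot: [-0.571, 0.571, -0.417, 0.417]
contact_force: [-1.5, -1.4, 0.5]
finger_gap: 0.0134
```

```bash
python3 - <<'E'
from h import *
o=st()
f=r.grab_frame('wrist'); save(f,'w12')
E
```

```text
{'t': 16.25, 'joint_positions': [-0.2474, 0.7155, -0.5541, 1.9689, 0.6235, 0.6324, -0.9], 'tool_pos': [0.4478, 0.2779, 0.0298], 'tcp_rot': [-0.5711, 0.5713, -0.4168, 0.4168], 'contact_force': [-1.4539, -1.3624, 0.4503], 'moment': [-0.0648, -0.0273, -0.0666], 'finger_gap': 0.0134}
```

View pics/w12.png

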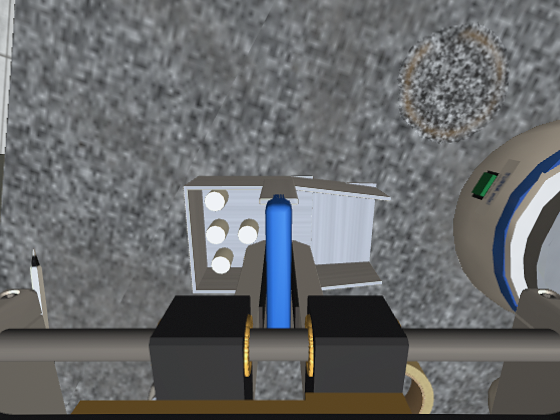

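>>> step_arm --motion "0 0 0 0 0 0.015 0;0 0 0 0 0 0.04 0;0 0 -0.1 0 0 0.065 0;0 0 -0.24 -0.005 -0.008 0.09 0;0 0 -0.38 -0.012 -0.02 0.115 0;0 0 -0.52 -0.02 -0.036 0.14 0;0 0 -0.66 -0.03 -0.052 0.165 0;0 0 -0.8 -0.04 -0.068 0.185 0"

```text
t: 17.1
tool_pos: [0.4075, 0.2094, 0.2157]
tcp_rot: [0.362, -0.362, 0.607, -0.607]
contact_force: [0.9, -0.6, -2.5]
finger_gap: 0.0138
```

>>> step_arm --motion "0 0 -0.14 -0.007 -0.014 0.01 0;0 0 -0.28 -0.014 -0.027 0.02 0;0 0 -0.42 -0.02 -0.038 0.022 0;0 0 -0.56 -0.024 -0.046 0.022 0;0 0 -0.66 -0.0266 -0.05 0.022 0;0 0 -0.709 -0.0266 -0.052 0.022 0;0 0 -0.709 -0.0266 -0.052 0.022 0"

```text
t: 17.8
tool_pos: [0.381, 0.1574, 0.2365]
tcp_rot: [-0.13, 0.131, -0.695, 0.695]
contact_force: [-0.5, -0.1, -2.3]
finger_gap: 0.0138
```

```bash
python3 - <<'E'
from h import *
o=st(); M=rot(o['tcp_rot']).as_matrix(); print(M.round(3)); print('psi',np.arctan2(M[1,2],M[0,2]))
f=r.grab_frame('wrist'); save(f,'w13')
try: a,sd,n,T,B=funnel_fit(f,.08,np.array([.427,.038])); print(a,sd,n)
except Exception as e: print(e)
f=r.grab_frame('side'); save(f,'s13');a,sd,n,T,B=funnel_fit(f,.08,np.array([.427,.038])); print(a,sd,n)
a=f['color'][90:290,200:400,::-1]; cv2.imwrite('pics/s13.png',cv2.resize(a,None,fx=3,fy=3,interpolation=2))
E
```

```text
{'t': 17.8, 'joint_positions': [-0.1361, 0.2123, -0.3922, 2.024, 0.1015, 0.9244, -1.7811], 'tool_pos': [0.381, 0.1574, 0.2365], 'tcp_rot': [-0.1303, 0.1308, -0.6947, 0.6952], 'contact_force': [-0.5422, -0.0554, -2.2968], 'moment': [0.0087, -0.0304, 0.0065], 'finger_gap': 0.0138}
[[-0.932 -0.001  0.363]
 [-0.363 -0.001 -0.932]
 [ 0.001 -1.     0.   ]]
psi -1.1993554953348493
[ 0.42739434  0.03891903 -0.00190517] 0.0012585347760817548 8753
[ 0.42550595  0.0394476  -0.00084041] 0.0024742424651195733 484
```

View pics/w13.png

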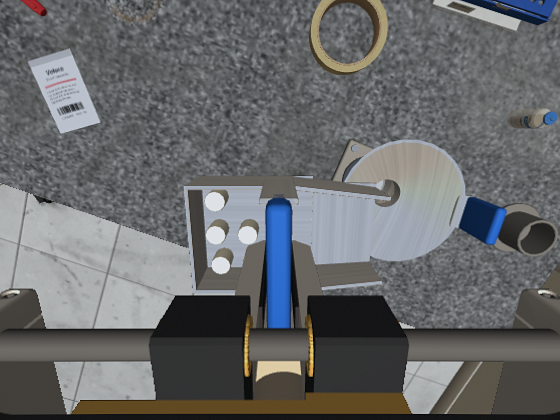

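View pics/s13.png

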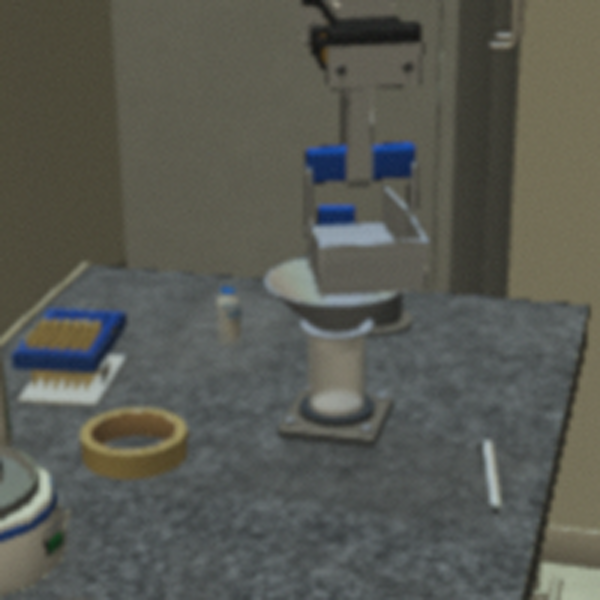

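```bash
cat > pour.py <<'E'
from ik import *
psi=-1.1994; h=np.array([np.cos(psi),np.sin(psi)]); F=np.array([.4274,.0388])
def tcp(th,back=.025,z=.160):
    Rs=scoopR(psi,np.radians(th)); return np.r_[F-back*h,z]-Rs.apply([.078,0,-.0218]),Rs
if __name__=='__main__':
    q=np.array([-0.1361,0.2123,-0.3922,2.024,0.1015,0.9244,-1.7811]); x0,R0=fk(q,PP); print(x0)
    ref=np.array([.381,.1574,.2365])
    print('axis',(-np.sin(psi)).round(4),np.cos(psi).round(4))
    for th,b,z in [(0,.05,.215),(8,.045,.2),(15,.035,.185),(20,.025,.17),(25,.025,.16),(30,.025,.16),(35,.025,.16),(40,.025,.16),(45,.025,.16),(50,.025,.16),(60,.025,.16)]:
        x,Rs=tcp(th,b,z); qn,e,a=ik(x,scoop_tool(Rs,0),q); 
        w=np.radians(th)*np.array([-np.sin(psi),np.cos(psi)]); print(th,'turn',w.round(4),'shift',(x-ref).round(4),'dq',np.abs(qn-q).max().round(2),qn.round(2),round(e,4)); q=qn
E
python3 pour.py
```

```text
[0.38097142 0.15735796 0.23641188]
axis 0.9318 0.3629
0 turn [0. 0.] shift [-0.0001  0.0007  0.0003] dq 0.0 [-0.14  0.21 -0.39  2.02  0.1   0.92 -1.78] 0.0
8 turn [0.1301 0.0507] shift [ 0.0031 -0.0075 -0.0041] dq 0.26 [ 0.03  0.23 -0.4   2.03 -0.06  0.9  -1.52] 0.0
15 turn [0.244 0.095] shift [ 0.0084 -0.021  -0.0103] dq 0.22 [ 0.18  0.28 -0.41  2.02 -0.19  0.92 -1.3 ] 0.0
20 turn [0.3253 0.1267] shift [ 0.0134 -0.034  -0.0193] dq 0.14 [ 0.29  0.33 -0.42  2.01 -0.26  0.93 -1.16] 0.0
25 turn [0.4066 0.1584] shift [ 0.015  -0.038  -0.0238] dq 0.11 [ 0.37  0.38 -0.44  2.   -0.31  0.96 -1.05] 0.0
30 turn [0.4879 0.19  ] shift [ 0.0168 -0.0425 -0.0186] dq 0.08 [ 0.44  0.43 -0.45  1.97 -0.36  1.01 -0.97] 0.0
35 turn [0.5692 0.2217] shift [ 0.0187 -0.0474 -0.0139] dq 0.07 [ 0.5   0.48 -0.46  1.94 -0.39  1.07 -0.9 ] 0.0
40 turn [0.6505 0.2534] shift [ 0.0207 -0.0527 -0.0097] dq 0.06 [ 0.56  0.53 -0.47  1.91 -0.42  1.13 -0.85] 0.0
45 turn [0.7319 0.285 ] shift [ 0.0229 -0.0583 -0.0059] dq 0.06 [ 0.6   0.59 -0.48  1.87 -0.44  1.19 -0.8 ] 0.0
50 turn [0.8132 0.3167] shift [ 0.0252 -0.0641 -0.0027] dq 0.06 [ 0.64  0.66 -0.49  1.84 -0.45  1.25 -0.76] 0.0
60 turn [0.9758 0.38  ] shift [ 0.03   -0.0766  0.0019] dq 0.13 [ 0.7   0.79 -0.5   1.76 -0.48  1.37 -0.71] 0.0
```

>>> step_arm --motion "0.065 0.025 0 0.0015 -0.004 -0.002 0;0.13 0.051 0 0.0031 -0.0075 -0.004 0;0.187 0.073 0 0.0058 -0.0142 -0.007 0;0.244 0.095 0 0.0084 -0.021 -0.0103 0;0.285 0.111 0 0.011 -0.0275 -0.0148 0;0.325 0.127 0 0.0134 -0.034 -0.0193 0;0.366 0.143 0 0.0142 -0.036 -0.0215 0;0.407 0.158 0 0.015 -0.038 -0.0238 0"

```text
t: 18.7
tool_pos: [0.3971, 0.1195, 0.2127]
tcp_rot: [0.1, -0.156, 0.829, -0.527]
contact_force: [0.4, 0.7, -2.8]
finger_gap: 0.0136
```

```bash
python3 - <<'E'
from h import *
o=st(); M=rot(o['tcp_rot']).as_matrix(); print('th',np.degrees(np.arcsin(-M[2,2])))
print('lip',np.array(o['tool_pos'])+M@np.array([0,.0218,.078]))
f=r.grab_frame('wrist'); save(f,'w14')
f=r.grab_frame('side'); a=f['color'][90:270,230:400,::-1]; cv2.imwrite('pics/s14.png',cv2.resize(a,None,fx=3,fy=3,interpolation=2))
E
```

```text
{'t': 18.7, 'joint_positions': [0.3468, 0.3772, -0.4194, 2.0021, -0.3255, 0.9575, -1.0441], 'tool_pos': [0.3971, 0.1195, 0.2127], 'tcp_rot': [0.1001, -0.1558, 0.8292, -0.5273], 'contact_force': [0.392, 0.6871, -2.8397], 'moment': [-0.7225, -0.3184, 0.0092], 'finger_gap': 0.0136}
th 25.07330129653932
lip [0.41949547 0.06232739 0.15985627]
```

View pics/w14.png

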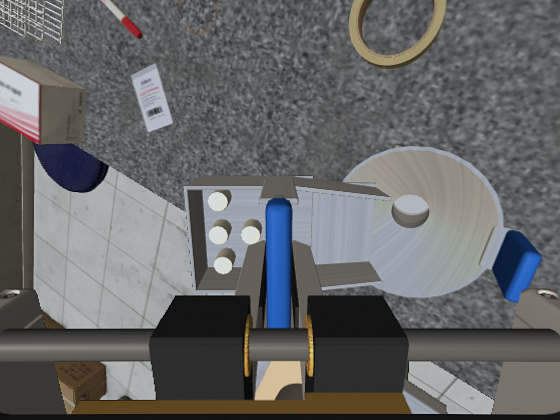

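View pics/s14.png

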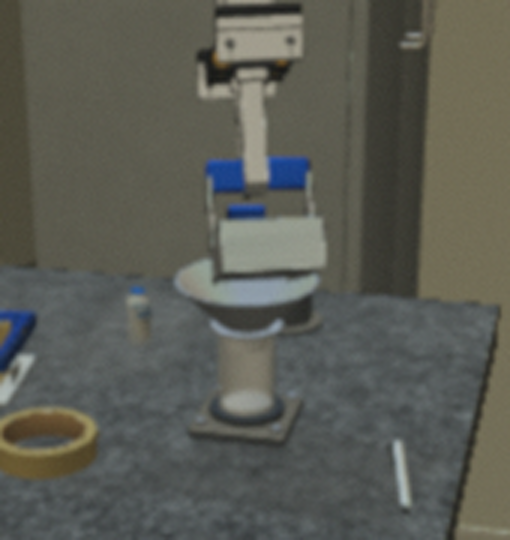

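>>> step_arm --motion "0.03 0.012 0 0.0007 -0.0017 0.002 0;0.06 0.023 0 0.0013 -0.0033 0.0038 0;0.081 0.032 0 0.0018 -0.0045 0.0052 0;0.081 0.032 0 0.0018 -0.0045 0.0052 0;0.081 0.032 0 0.0018 -0.0045 0.0052 0"

```text
t: 19.3
tool_pos: [0.3982, 0.1159, 0.2182]
tcp_rot: [0.093, -0.16, 0.851, -0.492]
contact_force: [0.0, 0.3, -2.8]
finger_gap: 0.0138
```

```bash
cat > look.py <<'E'
from h import *
import sys
n=sys.argv[1]
o=st(); M=rot(o['tcp_rot']).as_matrix(); print('th',np.degrees(np.arcsin(-M[2,2])))
print('lip',np.array(o['tool_pos'])+M@np.array([0,.0218,.078]))
f=r.grab_frame('wrist'); save(f,'w'+n)
f=r.grab_frame('side'); a=f['color'][90:270,230:400,::-1]; cv2.imwrite('pics/s%s.png'%n,cv2.resize(a,None,fx=3,fy=3,interpolation=2))
E
python3 look.py 15
```

```text
{'t': 19.3, 'joint_positions': [0.4148, 0.4185, -0.4308, 1.974, -0.3714, 1.016, -0.9639], 'tool_pos': [0.3982, 0.1159, 0.2182], 'tcp_rot': [0.0928, -0.1602, 0.8509, -0.4915], 'contact_force': [0.0071, 0.3171, -2.754], 'moment': [-0.7727, -0.3664, 0.0308], 'finger_gap': 0.0138}
th 29.969413367146803
lip [0.41884977 0.06306975 0.16038924]
```

View pics/w15.png

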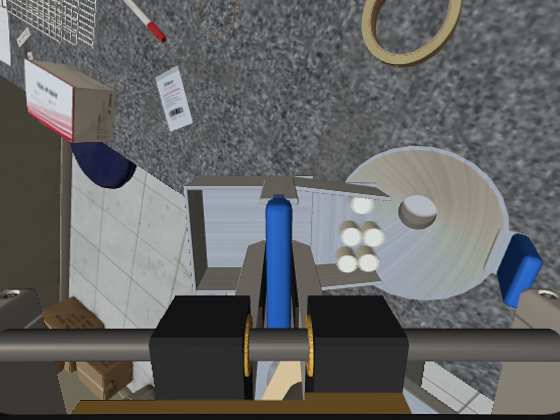

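>>> step_arm --motion "0 0 0 0 0 0 0;0 0 0 0 0 0 0;0 0 0 0 0 0 0;0 0 0 0 0 0 0"

```text
t: 19.8
tool_pos: [0.3983, 0.1156, 0.2182]
tcp_rot: [0.093, -0.16, 0.851, -0.491]
contact_force: [-0.5, -0.1, -2.2]
finger_gap: 0.0138
```

```bash
python3 look.py 16
```

```text
{'t': 19.8, 'joint_positions': [0.4154, 0.4188, -0.4303, 1.9739, -0.3719, 1.0164, -0.9632], 'tool_pos': [0.3983, 0.1156, 0.2182], 'tcp_rot': [0.0926, -0.1599, 0.8511, -0.4914], 'contact_force': [-0.4646, -0.0514, -2.1664], 'moment': [-0.7147, -0.3076, 0.0138], 'finger_gap': 0.0138}
th 29.9984718916058
lip [0.41886883 0.06281544 0.16037081]
```

View pics/w16.png

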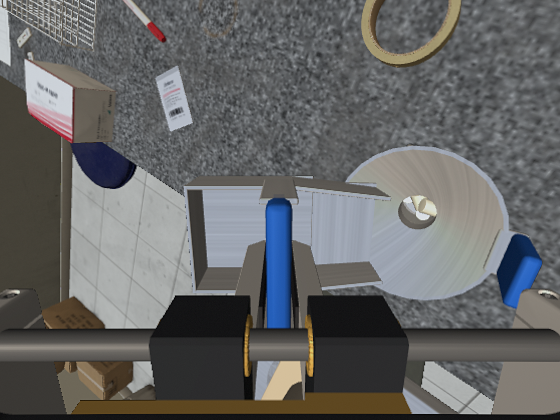

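```bash
python3 - <<'E'
from h import *
f=r.grab_frame('wrist'); save(f,'w17')
a=f['color'][130:310,180:540,::-1]; cv2.imwrite('pics/w17z.png',cv2.resize(a,None,fx=2.2,fy=2.2,interpolation=2))
g=r.grab_frame('side'); a=g['color'][150:250,270:360,::-1]; cv2.imwrite('pics/s17.png',cv2.resize(a,None,fx=6,fy=6,interpolation=2))
print(funnel_fit(f,.08,np.array([.4274,.0388]))[:3])
P,u,v=cloud(f)
for vv in range(195,225,4): print([tuple(P[(u==uu)&(v==vv)][0].round(3)) for uu in range(404,434,6) if ((u==uu)&(v==vv)).any()])
E
```

```text
(array([ 0.4271527 ,  0.03892003, -0.00194933]), np.float64(0.0013359298009389114), 15585)
[(np.float64(0.438), np.float64(0.056), np.float64(0.102)), (np.float64(0.44), np.float64(0.051), np.float64(0.098)), (np.float64(0.432), np.float64(0.047), np.float64(0.057)), (np.float64(0.444), np.float64(0.042), np.float64(0.098)), (np.float64(0.447), np.float64(0.038), np.float64(0.101))]
[(np.float64(0.42), np.float64(0.056), np.float64(0.044)), (np.float64(0.422), np.float64(0.05), np.float64(0.044)), (np.float64(0.429), np.float64(0.045), np.float64(0.057)), (np.float64(0.432), np.float64(0.04), np.float64(0.061)), (np.float64(0.436), np.float64(0.035), np.float64(0.067))]
[(np.float64(0.41), np.float64(0.054), np.float64(0.024)), (np.float64(0.413), np.float64(0.048), np.float64(0.024)), (np.float64(0.424), np.float64(0.043), np.float64(0.054)), (np.float64(0.43), np.float64(0.038), np.float64(0.065)), (np.float64(0.433), np.float64(0.033), np.float64(0.069))]
[(np.float64(0.408), np.float64(0.052), np.float64(0.034)), (np.float64(0.409), np.float64(0.046), np.float64(0.023)), (np.floa
[... 648 characters left out ...]
t64(0.412), np.float64(0.031), np.float64(0.043)), (np.float64(0.415), np.float64(0.026), np.float64(0.043))]
[(np.float64(0.412), np.float64(0.045), np.float64(0.086)), (np.float64(0.404), np.float64(0.04), np.float64(0.052)), (np.float64(0.405), np.float64(0.034), np.float64(0.043)), (np.float64(0.408), np.float64(0.029), np.float64(0.044)), (np.float64(0.411), np.float64(0.024), np.float64(0.043))]
[(np.float64(0.412), np.float64(0.043), np.float64(0.096)), (np.float64(0.411), np.float64(0.038), np.float64(0.084)), (np.float64(0.406), np.float64(0.032), np.float64(0.059)), (np.float64(0.408), np.float64(0.027), np.float64(0.056)), (np.float64(0.419), np.float64(0.024), np.float64(0.086))]
```

View pics/w17z.png

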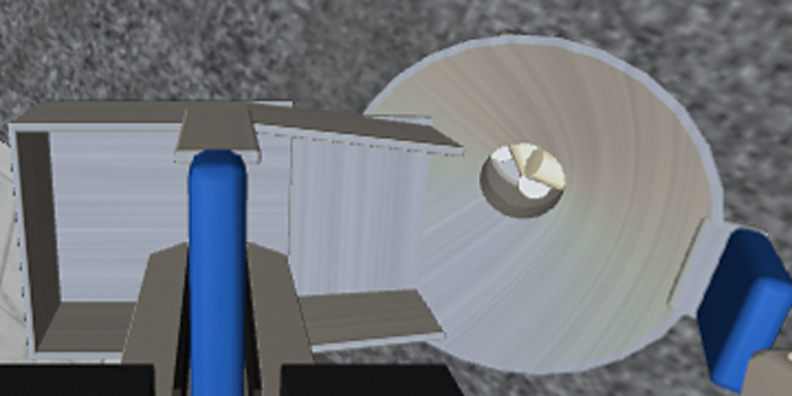

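View pics/s17.png

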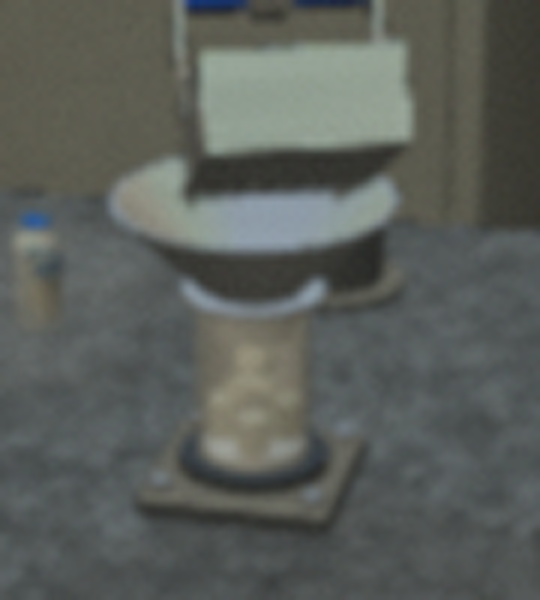

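>>> step_arm --motion "-0.081 -0.032 0 -0.0018 0.0045 -0.001 0;-0.163 -0.063 0 -0.0034 0.0085 0.002 0;-0.244 -0.095 0 -0.0084 0.0215 0.0083 0;-0.325 -0.127 0 -0.0126 0.031 0.0125 0;-0.407 -0.158 0 -0.015 0.038 0.016 0;-0.488 -0.19 0 -0.0168 0.0425 0.0186 0;-0.488 -0.19 0 -0.0168 0.0425 0.0186 0"

```text
t: 20.7
tool_pos: [0.3798, 0.1627, 0.2377]
tcp_rot: [0.135, -0.133, 0.695, -0.694]
contact_force: [0.4, 0.2, -3.0]
finger_gap: 0.0136
```

>>> step_arm --motion "0 0 0.1 0.005 0.014 0 0;0 0 0.24 0.014 0.027 0 0;0 0 0.38 0.022 0.042 0 0;0 0 0.52 0.03 0.06 0 0;0 0 0.66 0.04 0.078 0 0;0 0 0.8 0.05 0.095 -0.01 0;0 0 0.94 0.06 0.11 -0.03 0;0 0 1.08 0.066 0.12 -0.055 0"

```text
t: 21.5
tool_pos: [0.449, 0.2783, 0.1813]
tcp_rot: [0.471, -0.47, 0.528, -0.527]
contact_force: [0.2, 0.4, -1.8]
finger_gap: 0.0136
```

>>> step_arm --motion "0 0 0.14 0 0 -0.03 0;0 0 0.28 0 0 -0.06 0;0 0 0.4 0 0 -0.09 0;0 0 0.429 0 0 -0.115 0;0 0 0.429 0 0 -0.125 0;0 0 0.429 0 0 -0.125 0"

```text
t: 22.1
tool_pos: [0.4469, 0.2763, 0.0554]
tcp_rot: [-0.569, 0.572, -0.418, 0.417]
contact_force: [-0.1, -0.4, -2.4]
finger_gap: 0.0134
```

```bash
python3 look.py 18
```

```text
{'t': 22.1, 'joint_positions': [-0.2256, 0.6766, -0.5824, 1.9533, 0.5742, 0.6853, -0.8583], 'tool_pos': [0.4469, 0.2763, 0.0554], 'tcp_rot': [-0.5694, 0.5719, -0.4181, 0.417], 'contact_force': [-0.1388, -0.4013, -2.3631], 'moment': [-0.0638, -0.0936, 0.0687], 'finger_gap': 0.0134}
th 0.2130439785646952
lip [0.52113411 0.29985968 0.03332857]
```

View pics/w18.png

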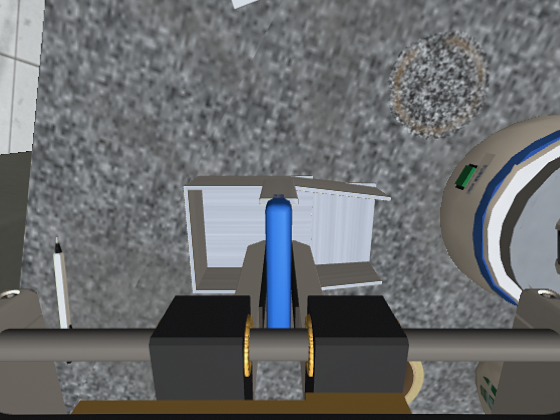

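Scoop is empty. Lower by 25 mm, release, rise.

>>> step_arm --motion "0 0 0 0 0 -0.012 0;0 0 0 0 0 -0.02 0;0 0 0 0 0 -0.024 0;0 0 0 0 0 -0.0255 0;0 0 0 0 0 -0.0255 0;0 0 0 0 0 -0.0255 0"

```text
t: 22.8
tool_pos: [0.4476, 0.2782, 0.0315]
tcp_rot: [0.571, -0.571, 0.417, -0.417]
contact_force: [0.3, 0.1, -2.4]
finger_gap: 0.0137
```

>>> step_arm --motion "0 0 0 0 0 0 0.4;0 0 0 0 0 0 0.6;0 0 0 0 0 0 0.6;0 0 0 0 0 0 0.6;0 0 0 0 0 0 0.6;0 0 0 0 0 0.02 0.7;0 0 0 0 0 0.06 0.8;0 0 0 0 0 0.11 1"

```text
t: 23.6
tool_pos: [0.4461, 0.277, 0.1412]
tcp_rot: [-0.57, 0.573, -0.417, 0.416]
contact_force: [1.8, -0.0, -0.1]
finger_gap: 0.074
```

>>> step_arm --motion "0 0 0 0 0 0.05 1;0 0 -0.14 0 -0.03 0.1 1;0 0 -0.28 -0.01 -0.07 0.14 1;0 0 -0.42 -0.02 -0.11 0.18 1;0 0 -0.5 -0.03 -0.14 0.2 1;0 0 -0.5 -0.03 -0.16 0.2 1;0 0 -0.5 -0.03 -0.16 0.2 1"

```text
t: 24.3
tool_pos: [0.4181, 0.1142, 0.3427]
tcp_rot: [-0.449, 0.448, -0.545, 0.548]
contact_force: [1.2, 0.1, 0.2]
finger_gap: 0.0943
```

```bash
python3 - <<'E'
from h import *
o=st()
f=r.grab_frame('wrist'); save(f,'w19')
a,sd,n,T,B=funnel_fit(f,.08,np.array([.4274,.0388])); print(a,sd,n)
g=r.grab_frame('side'); a=g['color'][120:320,200:400,::-1]; cv2.imwrite('pics/s19.png',cv2.resize(a,None,fx=3,fy=3,interpolation=2))
for l in ['bottle_small','tape_1','pouch_3','scoop','piece1']:
    for ff in (f,g):
        for d in r.cut_out(ff,l)[:3]:
            P,_,_=cloud(ff,d['mask'])
            if len(P): print(l,d['conf'],d['rect'],np.median(P,0).round(3))
P,u,v=cloud(f); m=np.hypot(P[:,0]-.4274,P[:,1]-.0388)<.016; print('bore z',np.percentile(P[m][:,2],[0,50,90,99,100]).round(3))
E
```

```text
{'t': 24.3, 'joint_positions': [0.2133, 0.1664, -0.648, 1.7832, 0.1104, 1.2253, -0.6621], 'tool_pos': [0.4181, 0.1142, 0.3427], 'tcp_rot': [-0.4488, 0.4482, -0.5452, 0.5481], 'contact_force': [1.1985, 0.0668, 0.1996], 'moment': [0.0387, -0.0647, -0.0098], 'finger_gap': 0.0943}
[ 0.42771599  0.03899637 -0.00183952] 0.0012102662934445904 5328
bottle_small 0.58 [227.7, 17.1, 105.2, 93.9] [0.45  0.283 0.005]
tape_1 0.91 [343.4, 101.8, 57.0, 57.6] [0.598 0.147 0.024]
tape_1 0.92 [228.1, 223.8, 36.0, 27.1] [0.588 0.159 0.016]
pouch_3 0.66 [257.1, 309.3, 52.4, 30.7] [0.383 0.482 0.002]
scoop 0.57 [226.5, 15.7, 102.2, 98.0] [0.45  0.284 0.005]
scoop 0.57 [248.7, 229.1, 59.1, 54.7] [0.443 0.303 0.025]
piece1 0.49 [287.4, 213.1, 11.3, 13.5] [0.429 0.032 0.066]
bore z [0.042 0.065 0.07  0.096 0.099]
```

View pics/w19.png

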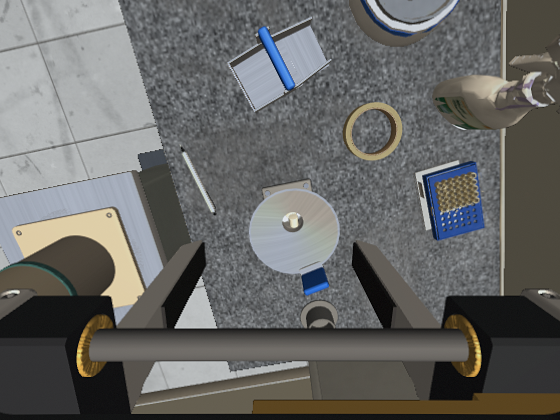

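View pics/s19.png

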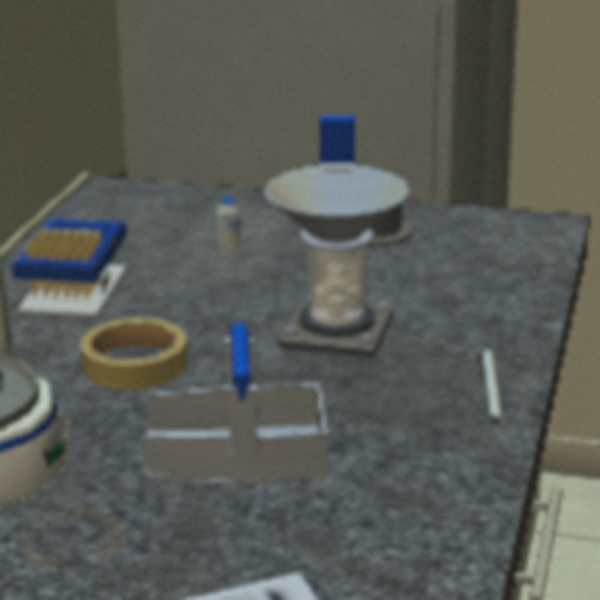

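```bash
python3 - <<'E'
from h import *
o=r.get_obs()
f=r.grab_frame('wrist'); print('cam',-np.array(f['R']).T@f['t'], o['tool_pos'])
a=f['color'][180:280,240:350,::-1]; cv2.imwrite('pics/w20z.png',cv2.resize(a,None,fx=6,fy=6,interpolation=2))
P,u,v=cloud(f); d=np.hypot(P[:,0]-.4275,P[:,1]-.0388); C=f['color'].reshape(-1,3)[v*560+u].astype(int)
for rr in (.006,.010,.013,.015,.017): m=(d<rr)&(d>rr-.005); print(rr,m.sum(),np.percentile(P[m][:,2],[0,50,90,100]).round(3))
m=(d<.02)&(P[:,2]>.072)&(P[:,2]<.097); print(np.c_[P[m],C[m]].round(3)[:40])
E
```

```text
cam [0.43310901 0.19924544 0.55877195] [0.41739468 0.11837257 0.34108624]
0.006 46 [0.052 0.064 0.071 0.072]
0.01 45 [0.043 0.066 0.07  0.072]
0.013 38 [0.042 0.066 0.069 0.07 ]
0.015 40 [0.041 0.063 0.067 0.068]
0.017 127 [0.025 0.085 0.097 0.099]
[[4.33e-01 5.50e-02 9.70e-02 1.72e+02 1.69e+02 1.59e+02]
 [4.30e-01 3.40e-02 7.20e-02 2.23e+02 2.27e+02 2.16e+02]
 [4.45e-01 3.80e-02 9.40e-02 1.24e+02 1.22e+02 1.14e+02]
 [4.11e-01 4.40e-02 9.70e-02 1.50e+02 1.55e+02 1.53e+02]
 [4.43e-01 3.20e-02 8.00e-02 7.30e+01 7.00e+01 6.60e+01]
 [4.45e-01 3.60e-02 9.30e-02 1.04e+02 1.02e+02 9.70e+01]
 [4.43e-01 3.10e-02 8.20e-02 6.80e+01 6.60e+01 6.20e+01]
 [4.44e-01 3.50e-02 9.30e-02 1.02e+02 9.90e+01 9.40e+01]
 [4.11e-01 4.10e-02 9.60e-02 1.19e+02 1.21e+02 1.19e+02]
 [4.12e-01 3.50e-02 8.20e-02 1.02e+02 9.70e+01 9.00e+01]
 [4.43e-01 3.10e-02 8.50e-02 6.80e+01 6.60e+01 6.20e+01]
 [4.44e-01 3.40e-02 9.50e-02 1.00e+02 9.90e+01 9.40e+01]
 [4.41e-01 2.80e-02 8.10e-02 6.80e+01 6.60e+01 6.20e+01]
 [4.42e-01 3.00e-02 8.90e-02 7.10e+01 6.90e+01 6.50e+01]
 [4.12e-01 3.50e-02 9.10e-02 8.80e+01 8.20e+01 7.70e+
[... 729 characters left out ...]
0e+01 9.20e+01]
 [4.17e-01 2.60e-02 8.00e-02 1.13e+02 1.08e+02 1.00e+02]
 [4.33e-01 2.40e-02 8.00e-02 1.17e+02 1.13e+02 1.04e+02]
 [4.35e-01 2.40e-02 8.10e-02 7.80e+01 7.50e+01 7.00e+01]
 [4.37e-01 2.50e-02 8.60e-02 7.20e+01 6.90e+01 6.60e+01]
 [4.38e-01 2.60e-02 8.90e-02 6.70e+01 6.30e+01 5.90e+01]
 [4.40e-01 2.70e-02 9.30e-02 7.50e+01 7.40e+01 7.00e+01]
 [4.12e-01 3.20e-02 9.60e-02 1.22e+02 1.22e+02 1.23e+02]
 [4.14e-01 3.00e-02 9.20e-02 9.60e+01 9.10e+01 8.40e+01]
 [4.15e-01 2.80e-02 8.80e-02 9.80e+01 9.40e+01 8.80e+01]
 [4.17e-01 2.70e-02 8.70e-02 1.02e+02 9.80e+01 9.20e+01]
 [4.18e-01 2.50e-02 8.10e-02 1.06e+02 1.01e+02 9.50e+01]
 [4.20e-01 2.50e-02 8.10e-02 1.13e+02 1.08e+02 1.01e+02]]
```

View pics/w20z.png

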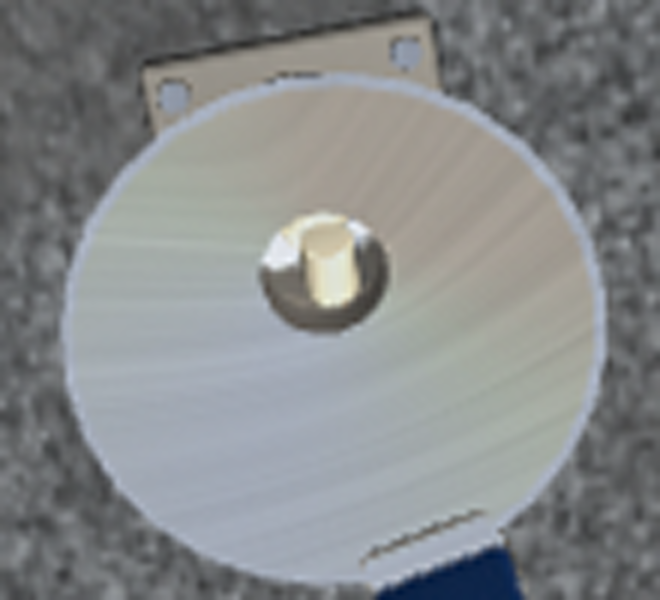

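```bash
python3 - <<'E'
from h import *
g=r.grab_frame('side'); t=r.grab_frame('top')
for ff in (g,t):
    P,u,v=cloud(ff); m=(np.hypot(P[:,0]-.58,P[:,1]+.12)<.05)&(P[:,2]>.03); print('bottle',P[m].mean(0).round(3),m.sum())
    m=(np.hypot(P[:,0]-.45,P[:,1]-.28)<.12)&(P[:,2]>.09)&(P[:,2]<.12); print('grip top',P[m].mean(0).round(3))
print(r.sign_off())
E
```

```text
bottle [ 0.583 -0.117  0.368] 175
grip top [0.445 0.287 0.098]
bottle [ 0.598 -0.12   0.568] 876
grip top [0.447 0.274 0.099]
the job is handed in; nothing more can be done
None
```

I set the funnel on the jar and poured all five grinding pieces in. The empty scoop went back flat on the bench where it started, the gripper was clear of everything, and I handed the job in at about 25 s.

**Last checks:**
- **Funnel:** seated upright, with its axis at about (0.428, 0.039), within 2 mm of the jar mouth. It was released and empty.
- **Pieces:** none left in the scoop or funnel bowl. In the jar the highest visible piece surface is at 72 mm, below the spout end at 80 mm. I did not count all five inside; they overlap in the pictures. I saw five in the scoop before they slid off, and none anywhere else afterwards.
- **Scoop:** empty and level, with its grip top at about 98 mm as at the start, well away from the jar and funnel.
- **Bystanders:** the tape and pouch measured within about 1 mm of where they started.

**What went wrong or disagreed:**
- **First grasp missed:** the real fingertips sit about 39 mm behind the reported TCP, so the first grasp of the tab closed on air just above it. Nothing moved, and I corrected for the offset from then on.
- **Bottle only checked by eye:** my final depth check of the bottle picked up the arm or shelf instead and was unusable. In the last side picture it stood in its original place, within picture resolution, and the arm never went near it.

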